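# Rebuild a diaphragm pump: stack the shaft rings, seat the valve balls

## Task

Take the plastic thread protector off the pump shaft in the vice and stand it upright on the bench, slide every steel ring that is on the bench onto the shaft in order of diameter, the widest at the bottom and the narrowest on top, and then put the thread protector back over the shaft's tip. Also move both white valve balls from the kit tray into the pump manifold, one in each deep chamber resting in the seat at its centre: lower them in gently, never drop or press them, as a nick makes them leak. Leave the spanner, spray can, jar and wood block where they are.

Things in the scene. Friction and masses are not known exactly. Their poses are not given: they have to be found in the camera images.
- vice: Cast bench vice (fixed), jaws 100 mm wide, jaw tops 125 mm high (only the shaft is higher). It grips a steel pump shaft upright. Origin on the bench under the shaft axis, z up; its base reaches 107 mm and its barrel 130 mm along its own -y, both under 65 mm to each side; screw and T-bar handle reach 165 mm along +y, the bar 95 mm to each side.
- shaft_shoulder (a point): Top face of the shaft's shoulder (34 mm wide, height 140 mm above the bench), on the shaft's vertical axis; the rings stack up from here. Above it the shaft is 18 mm in diameter and 82 mm long, its last 7 mm tapered to 10 mm.
- shaft_tip (a point): Upper end of the shaft, on its axis, height 222 mm.
- cap: Thread protector: black plastic push-on cap, 36 mm diameter, 50 mm tall, 40 g, closed on top, a 22 mm bore 40 mm deep from below; loose on the shaft tip at the start. Origin at the centre of its open rim, z towards the closed end; it stands on the bench by this rim. On the shaft its closed end rests on the tip, rim 182 mm above the bench, or its rim on the rings if they stack higher.
- ring_a: Plain steel ring (largest: pressure washer), outer diameter 66 mm, height 10 mm, bore 23 mm, lying flat on the bench. It slides freely down the shaft when let go on it. Origin at its very centre, z along its bore. May be absent.
- ring_b: Plain steel ring (second largest: spacer), outer diameter 58 mm, height 12 mm, bore 23 mm, lying flat on the bench. It slides freely down the shaft when let go on it. Origin at its very centre, z along its bore. May be absent.
- ring_c: Plain steel ring (middle size: washer), outer diameter 50 mm, height 9 mm, bore 23 mm, lying flat on the bench. It slides freely down the shaft when let go on it. Origin at its very centre, z along its bore. May be absent.
- ring_d: Plain steel ring (second smallest: spacer), outer diameter 42 mm, height 14 mm, bore 23 mm, lying flat on the bench. It slides freely down the shaft when let go on it. Origin at its very centre, z along its bore. May be absent.
- ring_e: Plain steel ring (smallest, tallest: bush), outer diameter 34 mm, height 16 mm, bore 23 mm, lying flat on the bench. It slides freely down the shaft when let go on it. Origin at its very centre, z along its bore. May be absent.
- manifold: Cast aluminium pump manifold (fixed), 325 by 150 mm, with two open round valve chambers along its x, centres 85 mm each side of the origin. Chambers: inner diameter 128 mm, wall 7 mm, rim 85 mm above the bench, floor 20 mm above it (65 mm deep). Pipe flange mid-way on the -y side, reaching 115 mm out, 93 mm high. Origin under its centre, on the bench.
- seat_near (a point): Ball seat of the chamber nearer the robot: centre of a bevelled 37 mm round hole in the chamber floor, at floor level. A seated ball has its centre about 21 mm above this point.
- seat_far (a point): Ball seat of the chamber farther from the robot, otherwise the same.
- kit_tray: Grey foam repair-kit tray (fixed), 100 by 200 by 20 mm, long side along its y, with a round cut-out for a ball 55 mm each side of the centre. Origin under its centre, on the bench.
- ball_a_center (a point): Centre of a white pump valve ball, 56 mm diameter, about 200 g. At the start it sits in a cut-out of the kit tray, centre 36 mm above the bench.
- ball_b_center (a point): Centre of the other valve ball, the same.
- spanner: Bystander: steel spanner 190 mm long lying flat; origin near its middle, x along it.
- spray_can: Bystander: spray can, 60 mm diameter, 190 mm tall, standing; origin under it.
- grease_jar: Bystander: jar, 72 mm diameter, 80 mm tall, standing; origin under it.
- oak_block: Bystander: dark wood block 120 by 70 by 35 mm; origin under it.

How it is judged:
On the way, in this order (a step that is already met when the one before it is completed fails the run):
1. the thread protector is off the shaft and stands on the bench (horizontal distance between cap and shaft_shoulder above 0.06 m and height (world z) of cap below 0.012 m and angle between cap's own z axis and vertical below 0.2 rad), for 0.2 s.
2. every ring present is on the shaft, each wider one below each narrower one (horizontal distance between each of ring_a, ring_b, ring_c, ring_d, ring_e and shaft_shoulder below 0.008 m and height (world z) of ring_a between 0.14 and 0.21 m and height (world z) of ring_b between 0.14 and 0.21 m and height (world z) of ring_c between 0.14 and 0.21 m and height (world z) of ring_d between 0.14 and 0.21 m and height (world z) of ring_e between 0.14 and 0.21 m and z of each of ring_b, ring_c, ring_d, ring_e in the frame of ring_a above 0.006 m and z of each of ring_c, ring_d, ring_e in the frame of ring_b above 0.006 m and z of each of ring_d, ring_e in the frame of ring_c above 0.006 m and z of ring_e in the frame of ring_d above 0.006 m), for 0.2 s.
At the end, for the whole second after the job is handed in: Rings on the shaft (8 mm), wider below narrower; cap over the tip (8 mm, rim 165 to 212 mm up, tilt under 0.25 rad); each ball in its own seat (6 mm of its axis, centre within 32 mm of the seat point); all at rest (20 mm/s) (all of step 2 and horizontal distance between cap and shaft_shoulder below 0.008 m and height (world z) of cap between 0.165 and 0.212 m and angle between cap's own z axis and vertical below 0.25 rad and (distance between ball_a_center and seat_near below 0.032 m or distance between ball_a_center and seat_far below 0.032 m) and (distance between ball_b_center and seat_near below 0.032 m or distance between ball_b_center and seat_far below 0.032 m) and (horizontal distance between ball_a_center and seat_near below 0.006 m or horizontal distance between ball_a_center and seat_far below 0.006 m) and (horizontal distance between ball_b_center and seat_near below 0.006 m or horizontal distance between ball_b_center and seat_far below 0.006 m) and linear speed of each of ring_a, ring_b, ring_c, ring_d, ring_e, ball_a, ball_b, cap below 0.02 m/s); the robot touches nothing.
It fails at once if a valve ball is dropped: it moves faster than 0.5 m/s inside a chamber (a fall of about 13 mm) ((horizontal distance between ball_a_center and seat_near below 0.064 m and height (world z) of ball_a_center below 0.1 m and linear speed of ball_a above 0.5 m/s) or (horizontal distance between ball_a_center and seat_far below 0.064 m and height (world z) of ball_a_center below 0.1 m and linear speed of ball_a above 0.5 m/s) or (horizontal distance between ball_b_center and seat_near below 0.064 m and height (world z) of ball_b_center below 0.1 m and linear speed of ball_b above 0.5 m/s) or (horizontal distance between ball_b_center and seat_far below 0.064 m and height (world z) of ball_b_center below 0.1 m and linear speed of ball_b above 0.5 m/s)).
It fails at once if a valve ball is pressed against the manifold with more than 30 N (contact force between any of ball_a, ball_b and manifold above 30 N).
It fails at once if a bystander (spanner, spray can, jar, wood block) is moved more than 40 mm (distance of any of spanner, spray_can, grease_jar, oak_block from where it was at the start of the episode above 0.04 m).
Of ring_a, ring_b, ring_c, ring_d, ring_e only 3 to 5 are there at a start; the rules pass over those that are not, and their reading is None.
At some moment in a run one of ring_a, ring_b, ring_c, ring_d, ring_e may be knocked a few centimetres aside while the robot is not near it.
It also fails if it takes over 210 s, if anything falls off the work surface, if the arm or the gripper's body presses on something with over 40 N, if the wrist force passes 120 N, or if a joint passes its speed limit or range.

## Robot

A 6-joint arm with a two-finger parallel gripper is mounted at the origin on the work surface. World frame = base frame: x ahead of the robot, y to its left, z up, the work surface at z = 0. Lengths are in m, angles in rad, forces in N, time in s.
With the tool pointing down it reaches from about 0.35 to 0.85 m from the base axis. Payload 8.1 kg.
Tool frame: the origin (TCP) lies at the very end of the fingers, on their centre line; the grasp point (between the pads) lies 19 mm behind it; x points along the fingers, y is the direction in which the jaws open and shut, and the axes are right-handed (so a half turn about x gives the same grasp; the last joint's range is limited). The gripper opens to 93 mm and grips with 3 to 60 N. Pads are 15 mm wide; open, the fingers measure 128 mm over their backs; the gripper's body (75 mm by 188 mm) begins 65 mm behind the grasp point.
Start: joints at [-1.312, 0.13, 1.488, -0, 1.523, -0.085], TCP at [0.202, -0.565, 0.219] pointing down, gripper open.
Joint ranges: [-2.96, 2.96], [-0.89, 2.26], [0.02, 2.5], [-1.34, 4.48], [0, 2.73], [-2.66, 2.66]. Speed limits (rad/s): [2.39, 2.39, 2.79, 3.14, 3.14, 3.14].

## Interface

Orientations are given as a rotation vector (axis times angle).
In Python, from plant import * gives the robot as it stands. The module is installed in compiled form; this text tells all that it offers.
- The arm moves only by the tool apply_moves, never from a script. Its argument "series" is a list of rows, each an object with "jaw": the gripper's target within -1 to 1 (shut at 1, half-way at 0, fully open at -1); "linear": the shift along the tool's x, y, z normalised to -1 to 1, where 1 is 0.6 m, a list of three; "roll": the turn about the tool's x normalised to -1 to 1, where 1 is 30 degrees. A call has 1 to 20 rows; each row is the pose to reach, as a shift and turn from the pose measured when the call began, along the tool's axes at that moment; what a row does not reach only later rows make up. A row lasts 1/8 s, in which the tool goes at most 62.5 mm and 10.7 degrees, less where a joint would pass 70% of its speed; a pose out of reach is approached as far as the arm can. A call with a number of a shift or a turn outside -1 to 1 is refused whole. A call with a gripper value outside its range is refused whole. The fingers move at their own pace and stop on an object; "force" is the grip in N (left out, the last holds). Time passes only in rows, so rows that repeat a pose let the fingers close. It gives the time, the measured TCP pose, the force and the opening at its end, in the units of the state.
- read_state(): the state, without advancing time (a new reading comes with each control period).
- read_camera(name): name is "scene" or "top" or "wrist"; returns a dict with "pixels" (384x512x3 uint8, blue, green, red), "intrinsics" (3x3 intrinsics, pixels), "D" ([k1, k2, p1, p2, k3] as OpenCV has them; the pictures are not rectified), "rvec" (rotation vector, rad) and "tvec" (3), from world to camera coordinates, as OpenCV has them; the wrist camera has in their place "tool_from_camera" (4x4, takes a point from camera to tool coordinates, whose origin is the TCP and whose axes are the tool frame's). Camera axes: x right, y down, z forward; pixel columns grow to the right and rows downward; lengths in m; the calibration is good to about 2 mm. A picture is of the moment at which its call begins: read the wrist's pose just before it. There is no depth.
- close_job(): hands the job in, once; it reports no verdict.
The state is a dict: "t": time; "q": joint angles; "dq": joint speeds; "joint_torque": joint torques, N m; "tool_pos": TCP position; "orientation": TCP orientation; "force": force on the tool from outside, world axes, zero at the start; "wrist_torque": the same for the moment, N m; "opening": finger opening in m.
Only numpy, scipy, OpenCV 4.12 (cv2) and the standard library are available. Lean on these libraries where they do the work, as an engineer would, in place of code of your own. Each camera call takes 0.05 s, during which the arm holds its last target. There are 200 camera calls.

## Working session

There is one attempt and no reset: what is moved stays moved. The work goes in short steps, Python scripts to look and compute and a tool call to move; the robot and the scene stay as the last step left them, time stands still between calls to the robot, and variables do not carry over. Pictures are saved under pics/ and viewed, about 12 in all and at most 16, crops included, and the job is handed in when it is done.

Besides the shell and the picture viewer there is one more tool, called after "Emit:" in YAML: its name, and indented under it one key for each argument. apply_moves: Moves the arm, as the interface text tells. Its arguments: {"type":"object","properties":{"series":{"type":"array"},"force":{"type":"number"}},"required":["series"]}

```bash
mkdir -p pics; ls; cat > h.py <<'E'
from plant import *
import numpy as np, cv2
def snap(n,f):
    c=read_camera(n); cv2.imwrite('pics/'+f,c['pixels']); return c
E
python3 - <<'E'
from h import *
import pickle
s=read_state(); print(s)
for n in ['scene','top']:
    c=snap(n,n+'0.png'); pickle.dump(c,open(n+'.pkl','wb'))
    print(n,c['intrinsics'],c['D'],c['rvec'],c['tvec'])
    R=cv2.Rodrigues(np.array(c['rvec'],float))[0];print(-R.T@np.array(c['tvec']).ravel())
E
```

```text
pics
{'t': 0.0, 'q': array([-1.31243211e+00,  1.31149125e-01,  1.48927954e+00,  2.01702765e-05,
        1.52300248e+00, -8.54292468e-02]), 'dq': array([ 8.15422005e-04,  1.24756177e-03, -2.26859118e-04, -3.30491477e-04,
        4.30777109e-06,  5.60563459e-04]), 'joint_torque': array([-2.45538227e-03, -5.59857917e+01, -4.91749084e+01,  7.64363562e-02,
        3.55131144e-02, -1.36816766e-04]), 'tool_pos': array([ 0.20210168, -0.5643307 ,  0.21759451]), 'orientation': array([ 2.0353074 ,  0.35526749, -2.03559394]), 'force': array([ 0.25060644,  0.05809467, -1.45189909]), 'wrist_torque': array([-0.02100843, -0.01570599,  0.02240971]), 'opening': 0.09317075721157796}
scene [[428.82078178   0.         250.98599451]
 [  0.         428.82078178 195.89709749]
 [  0.           0.           1.        ]] [-0.04437986  0.          0.          0.          0.        ] [ 2.12489306  0.69995912 -0.32737206] [-0.45757887 -0.12342656  1.7214248 ]
[ 1.20939702 -0.91141795  0.94582878]
top [[452.64245927   0.         257.60880297]
 [  0.         452.64245927 190.20718655]
 [  0.           0.           1.        ]] [0.04959474 0.         0.         0.         0.        ] [ 2.14845849 -2.21226053  0.11657928] [-0.06501833  0.61982117  1.42396947]
[ 0.48341953 -0.06066477  1.4760488 ]
```

View pics/top0.png

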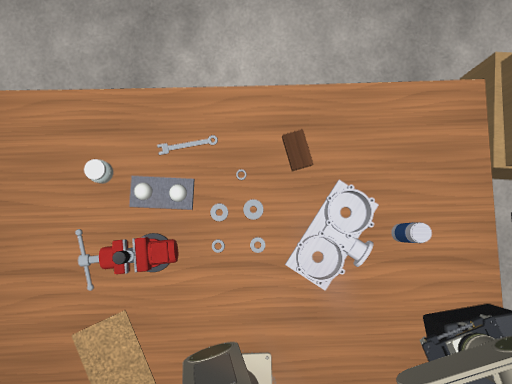

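View pics/scene0.png

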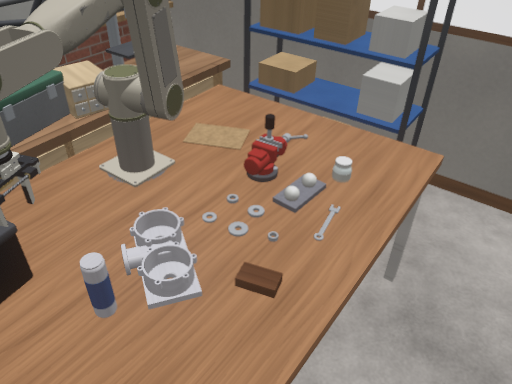

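The top view shows the vice at (137,254) with the cap near (121,257), balls at (143,191) and (177,193), and the manifold chambers at (346,212) and (318,257). All five rings are present: (253,210), (219,212), (258,245), (218,246) and (241,174). Next I'll measure them more precisely.

```bash
cat >> h.py <<'E'
import pickle
def ray(c,uv,z):
    K=np.array(c['intrinsics']);D=np.array(c['D'])
    p=cv2.undistortPoints(np.array(uv,float).reshape(-1,1,2),K,D).reshape(-1,2)
    R=cv2.Rodrigues(np.array(c['rvec'],float))[0];C=-R.T@np.array(c['tvec'],float).ravel()
    d=np.c_[p,np.ones(len(p))]@R
    return C+d*((np.array(z)-C[2])/d[:,2])[:,None]
def proj(c,P):
    return cv2.projectPoints(np.array(P,float).reshape(-1,1,3),np.array(c['rvec'],float),np.array(c['tvec'],float),np.array(c['intrinsics']),np.array(c['D']))[0].reshape(-1,2)
E
python3 - <<'E'
from h import *
c=pickle.load(open('top.pkl','rb'));im=c['pixels']
hsv=cv2.cvtColor(im,cv2.COLOR_BGR2HSV)
m=((hsv[...,1]<80)).astype(np.uint8)
# rings
for (u,v) in [(253,210),(219,212),(258,245),(218,246),(241,174)]:
    s=m[v-14:v+15,u-14:u+15]
    cn,_=cv2.findContours(s,cv2.RETR_EXTERNAL,cv2.CHAIN_APPROX_NONE)
    k=max(cn,key=cv2.contourArea); (x,y),r=cv2.minEnclosingCircle(k); f=np.zeros_like(s);cv2.drawContours(f,[k],-1,1,-1)
    M=cv2.moments(f,True); uv=(M['m10']/M['m00']+u-14,M['m01']/M['m00']+v-14)
    P=ray(c,[uv],[0.012])[0]; mm=(1.476)/452.6*1000
    print((u,v),np.round(uv,2),P.round(4),'dia',round(2*np.sqrt(M['m00']/np.pi)*mm,1))
a=cv2.resize(im[155:300,70:200],None,fx=6,fy=6,interpolation=cv2.INTER_CUBIC)[:600]
b=cv2.resize(im[170:300,275:440],None,fx=4.5,fy=4.5,interpolation=cv2.INTER_CUBIC)
cv2.imwrite('pics/vice.png',cv2.resize(im[170:300,70:200],None,fx=4.5,fy=4.5,interpolation=cv2.INTER_CUBIC));cv2.imwrite('pics/man.png',b)
print(b.shape)
E
```

```text
(253, 210) [252.84 208.95] [ 0.5588 -0.0662  0.012 ] dia 67.3
(219, 212) [218.65 211.83] [0.5528 0.0445 0.012 ] dia 59.4
(258, 245) [257.17 244.49] [ 0.4443 -0.0768  0.012 ] dia 51.3
(218, 246) [217.75 245.56] [0.4448 0.0496 0.012 ] dia 43.9
(241, 174) [240.89 174.  ] [ 0.6738 -0.0305  0.012 ] dia 35.9
(585, 742, 3)
```

View pics/vice.png

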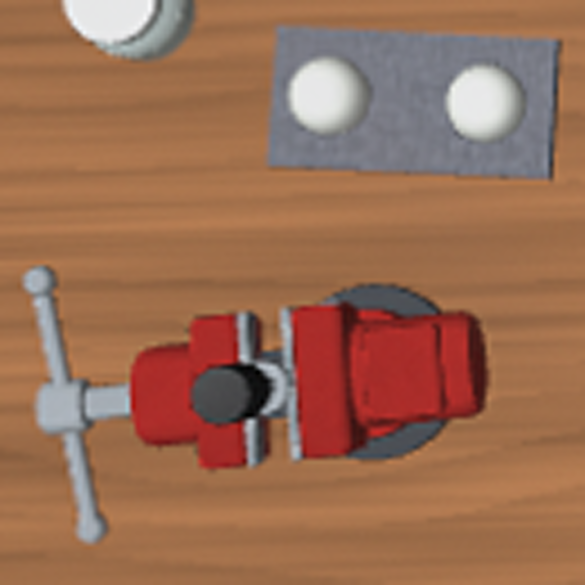

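View pics/man.png

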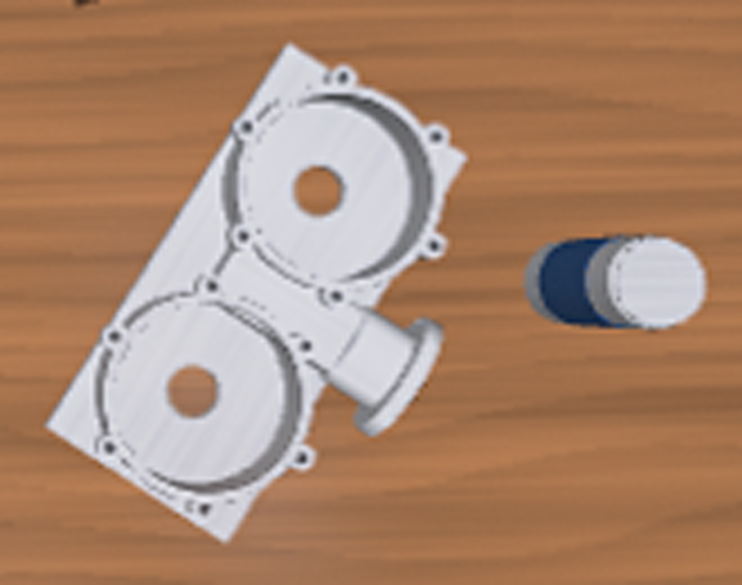

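```bash
cat >> h.py <<'E'
from scipy.spatial.transform import Rotation as Ro
def plan(*targets,yaw=None):
    """targets (x,y,z); yaw: wanted direction of jaw axis (deg, mod 180); prints linear/roll units from present pose"""
    s=read_state();R=Ro.from_rotvec(s['orientation']).as_matrix();p=np.array(s['tool_pos'])
    cur=np.degrees(np.arctan2(R[1,1],R[0,1]))
    print('t',round(s['t'],2),'tcp',p.round(4),'tilt',R[:,0].round(3),'jaw yaw',cur.round(1),'q6',round(s['q'][5],2),'F',np.round(s['force'],1),'open',round(s['opening'],4))
    for T in targets: print(T,'->',(R.T@(np.array(T)-p)/0.6).round(4))
    if yaw is not None:
        d=(yaw-cur+90)%180-90; print('roll needed (tool x down => minus yaw):',round(-d/30,3), 'alt',round(-(d-np.sign(d)*180)/30,3))
E
python3 - <<'E'
from h import *
c=pickle.load(open('top.pkl','rb'));im=c['pixels']
f=lambda x,y,ox,oy:((x+.5)/4.5-.5+ox,(y+.5)/4.5-.5+oy)
uv=[f(224,396,70,170),f(318,191,275,170),f(192,390,275,170),f(328,96,70,170),f(484,102,70,170)]
P=ray(c,uv,[.232,.02,.02,.036,.036]);
for n,p in zip(['captop','seatfar','seatnear','ballA','ballB'],P):print(n,p.round(4))
print('seat dist',np.linalg.norm(P[1]-P[2]),'ball dist',np.linalg.norm(P[3]-P[4]))
# chamber rims check and scene check
s=pickle.load(open('scene.pkl','rb'))
print(proj(s,P).round(1))
print(proj(s,[[P[0][0],P[0][1],.19]]))
g=cv2.resize(s['pixels'][95:215,235:345],None,fx=5,fy=5,interpolation=cv2.INTER_CUBIC);cv2.imwrite('pics/s1.png',g)
plan((.585,-.19,.3),(P[0][0],P[0][1],.3),yaw=90)
E
```

```text
captop [0.427  0.2982 0.232 ]
seatfar [ 0.5398 -0.3632  0.02  ]
seatnear [ 0.4017 -0.2671  0.02  ]
ballA [0.6252 0.2823 0.036 ]
ballB [0.6177 0.1731 0.036 ]
seat dist 0.16832063679647705 ball dist 0.10954501529291606
[[269.1 115.6]
 [169.2 276.8]
 [159.3 238.7]
 [308.6 179.8]
 [291.5 193.1]]
[[268.63759919 125.82065616]]
t 0.1 tcp [ 0.2021 -0.5644  0.2177] tilt [-0.     0.002 -1.   ] jaw yaw -70.3 q6 -0.09 F [-0.7 -0.4  0.3] open 0.093
(0.585, -0.19, 0.3) -> [-0.1365 -0.3726 -0.8111]
(np.float64(0.42701218078126196), np.float64(0.2981723285409648), 0.3) -> [-0.135  -1.2274 -0.8374]
roll needed (tool x down => minus yaw): 0.657 alt -5.343
```

View pics/s1.png

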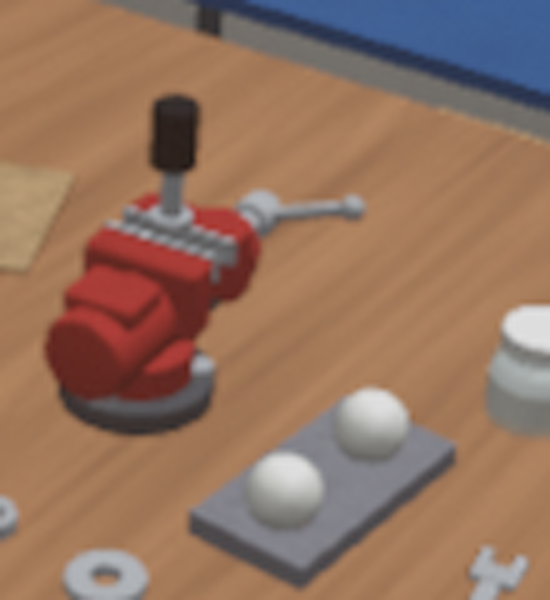

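The scene view agrees with the top-camera estimates to about 2–4 mm: cap at (176,103) in the crop and balls at (371,425) and (285,490). The first move goes to mid-bench, then on to the vice.

Emit:
apply_moves:
  series:
    - {"jaw": -1,"linear": [-0.14,-0.2,-0.25],"roll": 0.2}
    - {"jaw": -1,"linear": [-0.14,-0.54,-0.685],"roll": 0.657}
    - {"jaw": -1,"linear": [-0.14,-0.54,-0.685],"roll": 0.657}
    - {"jaw": -1,"linear": [-0.14,-0.54,-0.685],"roll": 0.657}
    - {"jaw": -1,"linear": [-0.14,-0.54,-0.685],"roll": 0.657}
    - {"jaw": -1,"linear": [-0.14,-0.54,-0.685],"roll": 0.657}
    - {"jaw": -1,"linear": [-0.14,-0.54,-0.685],"roll": 0.657}
    - {"jaw": -1,"linear": [-0.14,-0.54,-0.685],"roll": 0.657}
    - {"jaw": -1,"linear": [-0.14,-0.54,-0.685],"roll": 0.657}
    - {"jaw": -1,"linear": [-0.14,-0.54,-0.685],"roll": 0.657}
    - {"jaw": -1,"linear": [-0.14,-0.54,-0.685],"roll": 0.657}
    - {"jaw": -1,"linear": [-0.14,-0.54,-0.685],"roll": 0.657}

```text
t: 1.6
tool_pos: [0.4793, -0.122, 0.3019]
orientation: [-2.219, 0.0, 2.221]
force: [0.7, 0.4, 0.8]
opening: 0.0931
```

```bash
python3 - <<'E'
from h import *
plan((.428,.299,.33),(.428,.299,.3),yaw=90)
c=read_camera('wrist');print(np.array(c['tool_from_camera']).round(4),np.array(c['intrinsics']).round(1),c['D'])
E
```

```text
t 1.6 tcp [ 0.4793 -0.122   0.3019] tilt [-0.001  0.002 -1.   ] jaw yaw -90.1 q6 1.22 F [0.7 0.4 0.8] open 0.0931
(0.428, 0.299, 0.33) -> [-0.0456 -0.7015  0.0868]
(0.428, 0.299, 0.3) -> [ 0.0044 -0.7015  0.0867]
roll needed (tool x down => minus yaw): -0.003 alt 5.997
[[-4.000e-04 -2.434e-01  9.699e-01 -1.661e-01]
 [ 1.000e+00 -1.000e-04  4.000e-04  6.000e-04]
 [ 0.000e+00  9.699e-01  2.434e-01 -6.730e-02]
 [ 0.000e+00  0.000e+00  0.000e+00  1.000e+00]] [[296.2   0.  255.7]
 [  0.  296.2 187.2]
 [  0.    0.    1. ]] [-0.01517513  0.          0.          0.          0.        ]
```

Emit:
apply_moves:
  series:
    - {"jaw": -0.5,"linear": [-0.046,-0.35,0.04],"roll": 0}
    - {"jaw": -0.5,"linear": [-0.046,-0.7015,0.087],"roll": 0}
    - {"jaw": -0.5,"linear": [-0.046,-0.7015,0.087],"roll": 0}
    - {"jaw": -0.5,"linear": [-0.046,-0.7015,0.087],"roll": 0}
    - {"jaw": -0.5,"linear": [-0.046,-0.7015,0.087],"roll": 0}
    - {"jaw": -0.5,"linear": [-0.046,-0.7015,0.087],"roll": 0}
    - {"jaw": -0.5,"linear": [-0.046,-0.7015,0.087],"roll": 0}
    - {"jaw": -0.5,"linear": [-0.046,-0.7015,0.087],"roll": 0}
    - {"jaw": -0.5,"linear": [-0.046,-0.7015,0.087],"roll": 0}
    - {"jaw": -0.5,"linear": [-0.046,-0.7015,0.087],"roll": 0}

```text
t: 2.9
tool_pos: [0.4286, 0.2975, 0.3303]
orientation: [-2.218, 0.003, 2.22]
force: [-0.3, -0.5, 0.1]
opening: 0.0696
```

```bash
cat >> h.py <<'E'
def wrist(f=None):
    s=read_state(); c=read_camera('wrist')
    R=Ro.from_rotvec(s['orientation']).as_matrix(); T=np.eye(4);T[:3,:3]=R;T[:3,3]=s['tool_pos']
    W=np.linalg.inv(T@np.array(c['tool_from_camera']))
    c['rvec']=cv2.Rodrigues(W[:3,:3])[0].ravel();c['tvec']=W[:3,3]
    if f: cv2.imwrite('pics/'+f,c['pixels'])
    return c
E
python3 - <<'E'
from h import *
c=wrist('w1.png');pickle.dump(c,open('w1.pkl','wb'))
plan((.428,.299,.2),yaw=90)
print(proj(c,[[.428,.299,.232],[.428,.299,.182],[.6252,.2823,.036],[.6177,.1731,.036]]).round(1))
E
```

```text
t 2.95 tcp [0.4286 0.2976 0.3304] tilt [-0.001  0.001 -1.   ] jaw yaw -90.2 q6 2.08 F [ 0.3 -0.1  0.4] open 0.0697
(0.428, 0.299, 0.2) -> [ 0.2173 -0.0021  0.0008]
roll needed (tool x down => minus yaw): -0.008 alt 5.992
[[253.5 188.7]
 [253.9 177.2]
 [265.7  18.3]
 [342.8  24. ]]
```

View pics/w1.png

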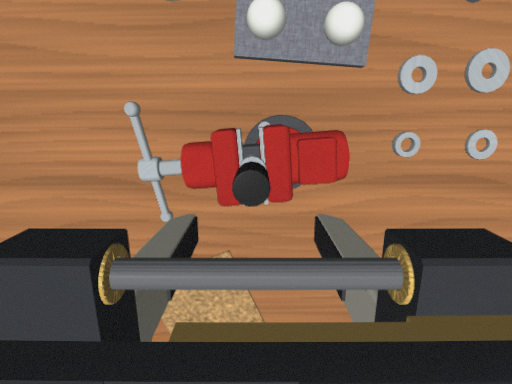

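The cap top shows at about (251,185), against (253.5,188.7) predicted. The balls, at (266,17) and (344,23), agree within 2 px. I'll refine the cap position numerically.

```bash
python3 - <<'E'
from h import *
c=pickle.load(open('w1.pkl','rb'));im=c['pixels']
g=im[140:225,220:290].max(2)
print(im[185,225:280].max(1)); print(im[155:215,251].max(1))
E
```

```text
[169 172 172 171 172 171 172 111  63  56  55  55  51  52  59  53  51  54
  58  53  47  50  54  56  53  51  51  51  53  50  49  51  50  47  47  50
  46  47  45  47  48  46  47  45  55 154 170 171 171 168 174 171 173 171
 172]
[ 96 130 185 186 186 174 122  20  24  27  29  25  30  14  35  47  59  58
  53  53  54  53  52  54  53  52  54  50  54  52  51  50  48  48  50  49
  48  51  50  48  50  47  42  45  47  44  45  47  46  44  51 123 186 189
 186 182 181 179 177 169]
```

```bash
python3 - <<'E'
from h import *
c=pickle.load(open('w1.pkl','rb'))
P=ray(c,[(250.9,187.3)],[.231])[0];print(P)
plan((P[0],P[1],.202),(.43,.3005,.202))
E
```

```text
[0.42906553 0.30140991 0.231     ]
t 2.95 tcp [0.4286 0.2976 0.3304] tilt [-0.001  0.001 -1.   ] jaw yaw -90.2 q6 2.08 F [ 0.3 -0.1  0.4] open 0.0697
(np.float64(0.4290655349063335), np.float64(0.3014099054341011), 0.202) -> [ 0.214  -0.0061 -0.001 ]
(0.43, 0.3005, 0.202) -> [ 0.214  -0.0046 -0.0025]
```

Emit:
apply_moves:
  force: 15
  series:
    - {"jaw": -0.5,"linear": [0.1,-0.0055,-0.0015],"roll": 0}
    - {"jaw": -0.5,"linear": [0.2,-0.0055,-0.0015],"roll": 0}
    - {"jaw": -0.5,"linear": [0.214,-0.0055,-0.0015],"roll": 0}
    - {"jaw": -0.5,"linear": [0.214,-0.0055,-0.0015],"roll": 0}
    - {"jaw": 1,"linear": [0.214,-0.0055,-0.0015],"roll": 0}
    - {"jaw": 1,"linear": [0.214,-0.0055,-0.0015],"roll": 0}
    - {"jaw": 1,"linear": [0.214,-0.0055,-0.0015],"roll": 0}
    - {"jaw": 1,"linear": [0.214,-0.0055,-0.0015],"roll": 0}
    - {"jaw": 1,"linear": [0.214,-0.0055,-0.0015],"roll": 0}
    - {"jaw": 1,"linear": [0.214,-0.0055,-0.0015],"roll": 0}
    - {"jaw": 1,"linear": [0.214,-0.0055,-0.0015],"roll": 0}

```text
t: 4.32
tool_pos: [0.4296, 0.3013, 0.2025]
orientation: [-2.218, 0.002, 2.218]
force: [-0.1, 0.1, 4.5]
opening: 0.036
```

Emit:
apply_moves:
  series:
    - {"jaw": 1,"linear": [-0.05,0,0],"roll": 0}
    - {"jaw": 1,"linear": [-0.1,0,0],"roll": 0}
    - {"jaw": 1,"linear": [-0.16,0,0],"roll": 0}
    - {"jaw": 1,"linear": [-0.16,0,0],"roll": 0}
    - {"jaw": 1,"linear": [-0.16,0,0],"roll": 0}

```text
t: 4.95
tool_pos: [0.4293, 0.3009, 0.2973]
orientation: [-2.217, 0.003, 2.22]
force: [-0.0, 0.5, -0.3]
opening: 0.0356
```

```bash
python3 - <<'E'
from h import *
plan((.585,-.19,.3),(.585,-.19,.021))
c=wrist('w2.png');pickle.dump(c,open('w2.pkl','wb'));print(proj(c,[[.4295,.301,.222]]))
cv2.imwrite('pics/w2c.png',cv2.resize(c['pixels'][110:290,180:330],None,fx=3.3,fy=3.3,interpolation=cv2.INTER_CUBIC))
E
```

```text
t 4.95 tcp [0.4293 0.3009 0.2973] tilt [-0.001  0.001 -1.   ] jaw yaw -90.2 q6 2.09 F [-0.   0.5 -0.3] open 0.0356
(0.585, -0.19, 0.3) -> [-0.0058  0.817  -0.263 ]
(0.585, -0.19, 0.021) -> [ 0.4592  0.8175 -0.2636]
[[254.87879856 194.52352263]]
```

View pics/w2c.png

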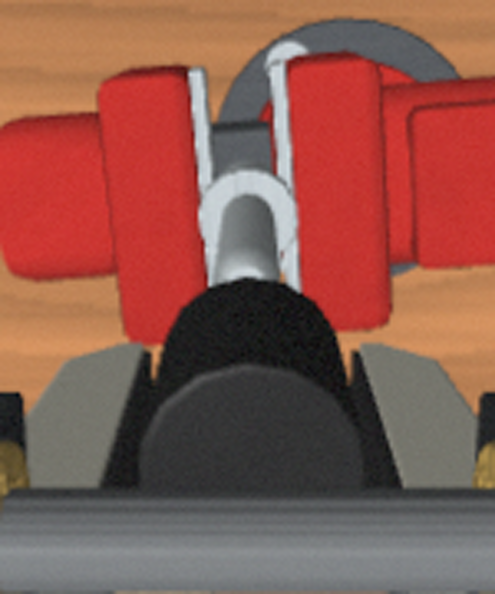

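The cap is held in the jaws and clear of the shaft, with the shoulder at about (255,215) in the crop. I'll carry it to its parking place.

Emit:
apply_moves:
  series:
    - {"jaw": 1,"linear": [-0.006,0.1,-0.04],"roll": 0}
    - {"jaw": 1,"linear": [-0.006,0.817,-0.263],"roll": 0}
    - {"jaw": 1,"linear": [-0.006,0.817,-0.263],"roll": 0}
    - {"jaw": 1,"linear": [-0.006,0.817,-0.263],"roll": 0}
    - {"jaw": 1,"linear": [-0.006,0.817,-0.263],"roll": 0}
    - {"jaw": 1,"linear": [-0.006,0.817,-0.263],"roll": 0}
    - {"jaw": 1,"linear": [-0.006,0.817,-0.263],"roll": 0}
    - {"jaw": 1,"linear": [-0.006,0.817,-0.263],"roll": 0}
    - {"jaw": 1,"linear": [-0.006,0.817,-0.263],"roll": 0}
    - {"jaw": 1,"linear": [-0.006,0.817,-0.263],"roll": 0}
    - {"jaw": 1,"linear": [-0.006,0.817,-0.263],"roll": 0}
    - {"jaw": 1,"linear": [0.1,0.817,-0.263],"roll": 0}
    - {"jaw": 1,"linear": [0.2,0.817,-0.263],"roll": 0}
    - {"jaw": 1,"linear": [0.3,0.817,-0.263],"roll": 0}
    - {"jaw": 1,"linear": [0.38,0.817,-0.263],"roll": 0}
    - {"jaw": 1,"linear": [0.42,0.817,-0.263],"roll": 0}
    - {"jaw": 1,"linear": [0.44,0.817,-0.263],"roll": 0}
    - {"jaw": 1,"linear": [0.44,0.817,-0.263],"roll": 0}

```text
t: 7.25
tool_pos: [0.5841, -0.1889, 0.0321]
orientation: [-2.217, 0.002, 2.222]
force: [-0.8, 0.8, 0.1]
opening: 0.0359
```

```bash
python3 - <<'E'
from h import *
plan((.585,-.19,.0205))
c=wrist('w3.png')
E
```

```text
t 7.25 tcp [ 0.5841 -0.1889  0.0321] tilt [-0.003  0.001 -1.   ] jaw yaw -90.2 q6 1.18 F [-0.8  0.8  0.1] open 0.0359
(0.585, -0.19, 0.0205) -> [ 0.0193  0.0018 -0.0016]
```

View pics/w3.png

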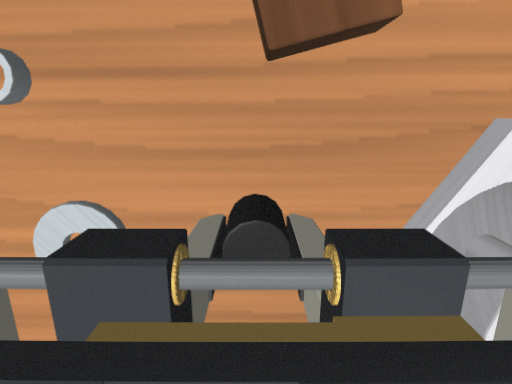

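The cap hangs straight in the jaws at (255,245), with clear space around it. Now I'll lower it and let go.

Emit:
apply_moves:
  series:
    - {"jaw": 1,"linear": [0.01,0,0],"roll": 0}
    - {"jaw": 1,"linear": [0.019,0,0],"roll": 0}
    - {"jaw": 1,"linear": [0.019,0,0],"roll": 0}
    - {"jaw": 1,"linear": [0.019,0,0],"roll": 0}

```text
t: 7.8
tool_pos: [0.5849, -0.1896, 0.0219]
orientation: [-2.219, 0.004, 2.221]
force: [-0.1, 0.2, -0.3]
opening: 0.0361
```

Emit:
apply_moves:
  series:
    - {"jaw": -0.5,"linear": [0,0,0],"roll": 0}
    - {"jaw": -0.5,"linear": [0,0,0],"roll": 0}
    - {"jaw": -0.5,"linear": [0,0,0],"roll": 0}
    - {"jaw": -0.5,"linear": [0,0,0],"roll": 0}
    - {"jaw": -0.5,"linear": [-0.1,0,0],"roll": 0}
    - {"jaw": -0.5,"linear": [-0.2,0,0],"roll": 0}
    - {"jaw": -1,"linear": [-0.3,0,0],"roll": 0}
    - {"jaw": -1,"linear": [-0.3,0,0],"roll": 0}
    - {"jaw": -1,"linear": [-0.3,0,0],"roll": 0}

```text
t: 8.93
tool_pos: [0.5849, -0.1896, 0.2016]
orientation: [-2.219, 0.004, 2.221]
force: [0.6, 0.3, -0.8]
opening: 0.0915
```

```bash
python3 - <<'E'
from h import *
plan((.5588,-.0662,.2),(.5588,-.0662,.004))
c=wrist('w4.png');pickle.dump(c,open('w4.pkl','wb'))
print(proj(c,[[.5588,-.0662,.01],[.584,-.19,.05],[.4443,-.0768,.009],[.5528,.0445,.012]]).round(1))
E
```

```text
t 8.93 tcp [ 0.5849 -0.1896  0.2016] tilt [-0.001  0.    -1.   ] jaw yaw -90.2 q6 1.18 F [ 0.6  0.3 -0.8] open 0.0915
(0.5588, -0.0662, 0.2) -> [ 0.0028 -0.2055  0.0443]
(0.5588, -0.0662, 0.004) -> [ 0.3294 -0.2055  0.044 ]
[[156.6 190.2]
 [255.5 176.9]
 [172.  272.1]
 [ 68.7 195.5]]
```

View pics/w4.png

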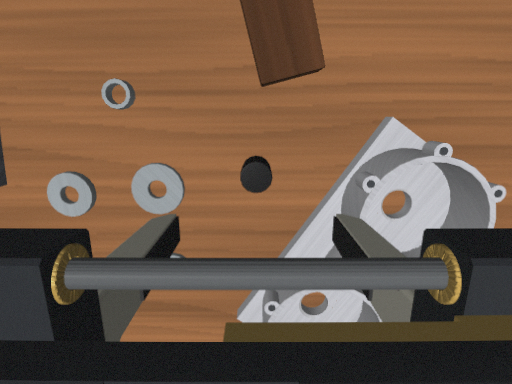

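The cap stands upright at (256,175), and ring a is at (157,188). I'll write a ring-measuring helper and use it from now on.

```bash
cat >> h.py <<'E'
def ring(c,guess,h,rad):
    u,v=proj(c,[[*guess,h/2]])[0]; im=c['pixels']
    m=(cv2.cvtColor(im,cv2.COLOR_BGR2HSV)[...,1]<90).astype(np.uint8)
    cn,_=cv2.findContours(m,cv2.RETR_EXTERNAL,cv2.CHAIN_APPROX_NONE)
    best=None
    for k in cn:
        if len(k)<15: continue
        M=cv2.moments(k)
        if M['m00']<30: continue
        q=np.array([M['m10']/M['m00'],M['m01']/M['m00']])
        d=np.hypot(*(q-[u,v]))
        if best is None or d<best[0]: best=(d,q,M['m00'])
    P=ray(c,[best[1]],[h/2])[0]
    print('ring px',best[1].round(1),'area',best[2],'pos',P.round(4)); return P
E
python3 - <<'E'
from h import *
c=pickle.load(open('w4.pkl','rb'))
ring(c,(.5588,-.0662),.01,.033);ring(c,(.5528,.0445),.012,.03);ring(c,(.6738,-.0305),.016,.017)
plan((.56,-.067,.2),(.56,-.067,.003))
E
```

```text
ring px [157.3 188.1] area 2097.0 pos [ 0.5602 -0.0656  0.005 ]
ring px [ 70.9 193.5] area 1691.5 pos [0.5538 0.0452 0.006 ]
ring px [117.5  93.6] area 782.5 pos [ 0.6748 -0.0296  0.008 ]
t 8.97 tcp [ 0.5842 -0.1893  0.2002] tilt [-0.003  0.001 -1.   ] jaw yaw -90.2 q6 1.18 F [ 0.3 -0.1 -0.9] open 0.0928
(0.56, -0.067, 0.2) -> [ 0.0007 -0.2037  0.0411]
(0.56, -0.067, 0.003) -> [ 0.329  -0.2033  0.04  ]
```

Emit:
apply_moves:
  force: 30
  series:
    - {"jaw": -1,"linear": [0.0,-0.1,0.02],"roll": 0}
    - {"jaw": -1,"linear": [0.05,-0.205,0.041],"roll": 0}
    - {"jaw": -1,"linear": [0.1,-0.205,0.041],"roll": 0}
    - {"jaw": -1,"linear": [0.2,-0.205,0.041],"roll": 0}
    - {"jaw": -1,"linear": [0.28,-0.205,0.041],"roll": 0}
    - {"jaw": -1,"linear": [0.32,-0.205,0.041],"roll": 0}
    - {"jaw": -1,"linear": [0.328,-0.205,0.041],"roll": 0}
    - {"jaw": -1,"linear": [0.328,-0.205,0.041],"roll": 0}
    - {"jaw": 1,"linear": [0.328,-0.205,0.041],"roll": 0}
    - {"jaw": 1,"linear": [0.328,-0.205,0.041],"roll": 0}
    - {"jaw": 1,"linear": [0.328,-0.205,0.041],"roll": 0}
    - {"jaw": 1,"linear": [0.328,-0.205,0.041],"roll": 0}
    - {"jaw": 1,"linear": [0.328,-0.205,0.041],"roll": 0}
    - {"jaw": 1,"linear": [0.328,-0.205,0.041],"roll": 0}

```text
t: 10.72
tool_pos: [0.5593, -0.066, 0.0035]
orientation: [-2.216, 0.003, 2.223]
force: [0.1, -0.6, -1.6]
opening: 0.0649
```

Emit:
apply_moves:
  series:
    - {"jaw": 1,"linear": [-0.05,0,0],"roll": 0}
    - {"jaw": 1,"linear": [-0.1,0,0],"roll": 0}
    - {"jaw": 1,"linear": [-0.2,0,0],"roll": 0}
    - {"jaw": 1,"linear": [-0.3,0,0],"roll": 0}
    - {"jaw": 1,"linear": [-0.42,0,0],"roll": 0}
    - {"jaw": 1,"linear": [-0.42,0,0],"roll": 0}
    - {"jaw": 1,"linear": [-0.42,0,0],"roll": 0}

```text
t: 11.6
tool_pos: [0.5603, -0.0663, 0.2556]
orientation: [-2.216, 0.003, 2.222]
force: [0.3, -0.5, -2.3]
opening: 0.0644
```

```bash
python3 - <<'E'
from h import *
plan((.44,.16,.26),(.429,.301,.26))
w=pickle.load(open('w2.pkl','rb'))
E
```

```text
t 11.6 tcp [ 0.5603 -0.0663  0.2556] tilt [-0.003  0.001 -1.   ] jaw yaw -90.2 q6 1.37 F [ 0.3 -0.5 -2.3] open 0.0644
(0.44, 0.16, 0.26) -> [-0.0065 -0.3764  0.2018]
(0.429, 0.301, 0.26) -> [-0.0063 -0.6114  0.221 ]
```

Emit:
apply_moves:
  series:
    - {"jaw": 1,"linear": [-0.007,-0.1,0.05],"roll": 0}
    - {"jaw": 1,"linear": [-0.007,-0.2,0.1],"roll": 0}
    - {"jaw": 1,"linear": [-0.007,-0.3,0.15],"roll": 0}
    - {"jaw": 1,"linear": [-0.007,-0.4,0.22],"roll": 0}
    - {"jaw": 1,"linear": [-0.007,-0.43,0.22],"roll": 0}
    - {"jaw": 1,"linear": [-0.007,-0.43,0.22],"roll": 0}
    - {"jaw": 1,"linear": [-0.007,-0.43,0.22],"roll": 0}

```text
t: 12.48
tool_pos: [0.4284, 0.1916, 0.2581]
orientation: [-2.214, 0.004, 2.227]
force: [0.2, -0.1, -2.3]
opening: 0.0645
```

```bash
python3 - <<'E'
from h import *
c=wrist('w5.png');pickle.dump(c,open('w5.pkl','wb'))
plan((.4295,.301,.26))
print(proj(c,[[.4295,.301,.222],[.4295,.301,.14]]))
v=c['pixels'].copy();cv2.imwrite('pics/w5c.png',cv2.resize(v[60:290,60:330],None,fx=2.6,fy=2.6,interpolation=cv2.INTER_CUBIC))
E
```

```text
t 12.53 tcp [0.4289 0.1912 0.2585] tilt [-0.005 -0.    -1.   ] jaw yaw -90.2 q6 1.88 F [ 0.8 -0.8 -2.5] open 0.0643
(0.4295, 0.301, 0.26) -> [-0.0025 -0.183  -0.0003]
[[102.5759935  208.25113918]
 [143.99392069 181.83356157]]
```

View pics/w5c.png

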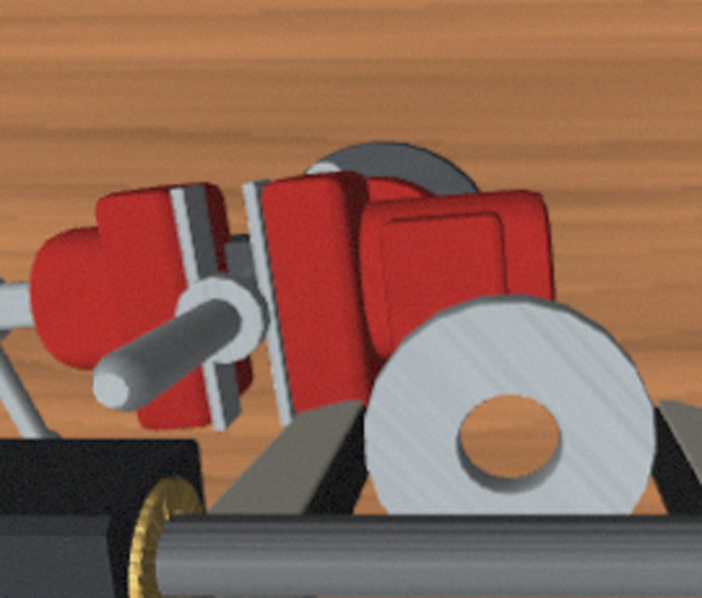

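The shaft tip is at (111,389) and the ring bore's top at (511,435) in the crop. Next step is their relative offset from this one image.

```bash
cat >> h.py <<'E'
def shaft(c,tip,bore,ztop):
    t=ray(c,[tip],[.222])[0];b=ray(c,[bore],[ztop])[0]
    print('tip',t.round(4),'bore',b.round(4)); return t,b
E
python3 - <<'E'
from h import *
c=pickle.load(open('w5.pkl','rb'))
f=lambda x,y:((x+.5)/2.6-.5+60,(y+.5)/2.6-.5+60)
t,b=shaft(c,f(111,389),f(511,434),.265)
d=t-b; print(d); p=read_state()['tool_pos']; plan(tuple(np.r_[(p+d)[:2],.222]))
E
```

```text
tip [0.4287 0.3012 0.222 ] bore [0.4325 0.1906 0.265 ]
[-0.00381392  0.11063024 -0.043     ]
t 12.53 tcp [0.4289 0.1912 0.2585] tilt [-0.005 -0.    -1.   ] jaw yaw -90.2 q6 1.88 F [ 0.8 -0.8 -2.5] open 0.0643
(np.float64(0.425038773577349), np.float64(0.3018425759662937), np.float64(0.222)) -> [ 0.0608 -0.1844  0.0068]
```

Emit:
apply_moves:
  series:
    - {"jaw": 1,"linear": [0,-0.09,0.004],"roll": 0}
    - {"jaw": 1,"linear": [0,-0.16,0.004],"roll": 0}
    - {"jaw": 1,"linear": [0,-0.184,0.004],"roll": 0}
    - {"jaw": 1,"linear": [0,-0.184,0.004],"roll": 0}
    - {"jaw": 1,"linear": [0,-0.184,0.004],"roll": 0}
    - {"jaw": 1,"linear": [0.03,-0.184,0.004],"roll": 0}
    - {"jaw": 1,"linear": [0.055,-0.184,0.004],"roll": 0}
    - {"jaw": 1,"linear": [0.066,-0.184,0.004],"roll": 0}
    - {"jaw": 1,"linear": [0.066,-0.184,0.004],"roll": 0}
    - {"jaw": 1,"linear": [0.066,-0.184,0.004],"roll": 0}

```text
t: 13.78
tool_pos: [0.4269, 0.3017, 0.2194]
orientation: [-2.214, 0.004, 2.225]
force: [-0.1, 0.5, -1.6]
opening: 0.0644
```

Emit:
apply_moves:
  series:
    - {"jaw": -1,"linear": [0,0,0],"roll": 0}
    - {"jaw": -1,"linear": [0,0,0],"roll": 0}
    - {"jaw": -1,"linear": [0,0,0],"roll": 0}
    - {"jaw": -1,"linear": [0,0,0],"roll": 0}
    - {"jaw": -1,"linear": [-0.06,0,0],"roll": 0}
    - {"jaw": -1,"linear": [-0.06,0.1,0],"roll": 0}
    - {"jaw": -1,"linear": [-0.06,0.183,0],"roll": 0}
    - {"jaw": -1,"linear": [-0.06,0.183,0],"roll": 0}
    - {"jaw": -1,"linear": [-0.06,0.183,0],"roll": 0}

```text
t: 14.9
tool_pos: [0.4268, 0.1922, 0.2556]
orientation: [-2.214, 0.005, 2.223]
force: [-0.4, 0.3, 0.4]
opening: 0.0928
```

```bash
python3 - <<'E'
from h import *
c=wrist('w6.png');pickle.dump(c,open('w6.pkl','wb'))
v=c['pixels'];cv2.imwrite('pics/w6c.png',cv2.resize(v[60:290,60:330],None,fx=1.7,fy=1.7))
t=snap('top','top1.png');pickle.dump(t,open('top.pkl','wb'))
for g,h in [((.5538,.0452),.012),((.4443,-.0768),.009),((.4448,.0496),.014),((.6738,-.0305),.016)]: ring(t,g,h,0)
plan((.554,.045,.2),(.554,.045,.003))
E
```

```text
ring px [218.7 211.8] area 235.0 pos [0.5531 0.0449 0.006 ]
ring px [257.2 244.5] area 176.5 pos [ 0.444  -0.077   0.0045]
ring px [217.7 245.5] area 125.0 pos [0.4449 0.0502 0.007 ]
ring px [240.9 174. ] area 80.0 pos [ 0.6743 -0.0304  0.008 ]
t 15.0 tcp [0.4266 0.1928 0.2554] tilt [-0.005  0.    -1.   ] jaw yaw -90.2 q6 1.89 F [-0.9 -0.6 -0.6] open 0.0929
(0.554, 0.045, 0.2) -> [ 0.0912  0.2458 -0.2135]
(0.554, 0.045, 0.003) -> [ 0.4196  0.2458 -0.215 ]
```

View pics/w6c.png

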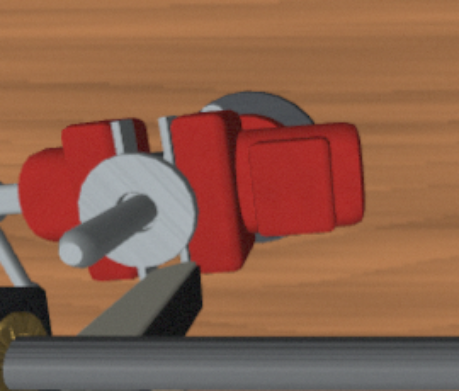

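Ring a sits on the shoulder, with the tip at (74,248) and the ring around (137,210) in the crop. The remaining rings haven't moved. Ring b is next.

Emit:
apply_moves:
  series:
    - {"jaw": -1,"linear": [0,0.08,-0.07],"roll": 0}
    - {"jaw": -1,"linear": [0.03,0.16,-0.14],"roll": 0}
    - {"jaw": -1,"linear": [0.09,0.246,-0.2145],"roll": 0}
    - {"jaw": -1,"linear": [0.15,0.246,-0.2145],"roll": 0}
    - {"jaw": -1,"linear": [0.24,0.246,-0.2145],"roll": 0}
    - {"jaw": -1,"linear": [0.32,0.246,-0.2145],"roll": 0}
    - {"jaw": -1,"linear": [0.39,0.246,-0.2145],"roll": 0}
    - {"jaw": -1,"linear": [0.419,0.246,-0.2145],"roll": 0}
    - {"jaw": -1,"linear": [0.419,0.246,-0.2145],"roll": 0}
    - {"jaw": -1,"linear": [0.419,0.246,-0.2145],"roll": 0}
    - {"jaw": 1,"linear": [0.419,0.246,-0.2145],"roll": 0}
    - {"jaw": 1,"linear": [0.419,0.246,-0.2145],"roll": 0}
    - {"jaw": 1,"linear": [0.419,0.246,-0.2145],"roll": 0}
    - {"jaw": 1,"linear": [0.419,0.246,-0.2145],"roll": 0}
    - {"jaw": 1,"linear": [0.419,0.246,-0.2145],"roll": 0}
    - {"jaw": 1,"linear": [0.419,0.246,-0.2145],"roll": 0}
    - {"jaw": 1,"linear": [0.419,0.246,-0.2145],"roll": 0}

```text
t: 17.12
tool_pos: [0.5537, 0.0449, 0.0034]
orientation: [-2.215, 0.003, 2.225]
force: [-0.8, 0.8, 0.8]
opening: 0.0565
```

Emit:
apply_moves:
  series:
    - {"jaw": 1,"linear": [-0.05,0,0],"roll": 0}
    - {"jaw": 1,"linear": [-0.15,0,0],"roll": 0}
    - {"jaw": 1,"linear": [-0.25,0,0],"roll": 0}
    - {"jaw": 1,"linear": [-0.35,0,0],"roll": 0}
    - {"jaw": 1,"linear": [-0.43,0,0],"roll": 0}
    - {"jaw": 1,"linear": [-0.43,0,0],"roll": 0}
    - {"jaw": 1,"linear": [-0.43,-0.07,0.035],"roll": 0}
    - {"jaw": 1,"linear": [-0.43,-0.14,0.07],"roll": 0}
    - {"jaw": 1,"linear": [-0.43,-0.21,0.105],"roll": 0}
    - {"jaw": 1,"linear": [-0.43,-0.28,0.14],"roll": 0}
    - {"jaw": 1,"linear": [-0.43,-0.35,0.175],"roll": 0}
    - {"jaw": 1,"linear": [-0.43,-0.4275,0.21],"roll": 0}
    - {"jaw": 1,"linear": [-0.43,-0.4275,0.21],"roll": 0}
    - {"jaw": 1,"linear": [-0.43,-0.4275,0.21],"roll": 0}
    - {"jaw": 1,"linear": [-0.43,-0.4275,0.21],"roll": 0}

```text
t: 19.0
tool_pos: [0.43, 0.3005, 0.2611]
orientation: [-2.213, 0.006, 2.226]
force: [0.2, -0.1, -1.8]
opening: 0.0563
```

```bash
python3 - <<'E'
from h import *
plan((.4275,.3013,.2195))
c=wrist('w7.png')
E
```

```text
t 19.0 tcp [0.43   0.3005 0.2611] tilt [-0.006 -0.001 -1.   ] jaw yaw -90.3 q6 2.09 F [ 0.2 -0.1 -1.8] open 0.0563
(0.4275, 0.3013, 0.2195) -> [ 0.0694 -0.0013  0.0037]
```

Emit:
apply_moves:
  series:
    - {"jaw": 1,"linear": [0.0,-0.0013,0.0037],"roll": 0}
    - {"jaw": 1,"linear": [0.03,-0.0013,0.0037],"roll": 0}
    - {"jaw": 1,"linear": [0.06,-0.0013,0.0037],"roll": 0}
    - {"jaw": 1,"linear": [0.0695,-0.0013,0.0037],"roll": 0}
    - {"jaw": 1,"linear": [0.0695,-0.0013,0.0037],"roll": 0}
    - {"jaw": -1,"linear": [0.0695,-0.0013,0.0037],"roll": 0}
    - {"jaw": -1,"linear": [0.0695,-0.0013,0.0037],"roll": 0}
    - {"jaw": -1,"linear": [0.0695,-0.0013,0.0037],"roll": 0}
    - {"jaw": -1,"linear": [0.0695,-0.0013,0.0037],"roll": 0}
    - {"jaw": -1,"linear": [0.0,-0.0013,0.0037],"roll": 0}
    - {"jaw": -1,"linear": [-0.015,0.1,0],"roll": 0}
    - {"jaw": -1,"linear": [-0.015,0.2,-0.01],"roll": 0}
    - {"jaw": -1,"linear": [-0.015,0.3,-0.02],"roll": 0}
    - {"jaw": -1,"linear": [-0.015,0.4,-0.0235],"roll": 0}
    - {"jaw": -1,"linear": [-0.015,0.5,-0.0235],"roll": 0}
    - {"jaw": -1,"linear": [-0.015,0.628,-0.0235],"roll": 0}
    - {"jaw": -1,"linear": [-0.015,0.628,-0.0235],"roll": 0}
    - {"jaw": -1,"linear": [-0.015,0.628,-0.0235],"roll": 0}
    - {"jaw": -1,"linear": [-0.015,0.628,-0.0235],"roll": 0}

```text
t: 21.42
tool_pos: [0.4426, -0.075, 0.2706]
orientation: [-2.214, 0.004, 2.226]
force: [0.4, -1.2, -0.4]
opening: 0.0927
```

```bash
python3 - <<'E'
from h import *
c=wrist('w8.png')
ring(c,(.444,-.077),.009,0);ring(c,(.4448,.0496),.014,0);ring(c,(.6745,-.03),.016,0)
t=snap('top','top2.png')
a=cv2.resize(t['pixels'][200:300,90:200],None,fx=4,fy=4,interpolation=cv2.INTER_CUBIC)
s=snap('scene','scene2.png')
b=cv2.resize(s['pixels'][100:200,215:325],None,fx=4,fy=4,interpolation=cv2.INTER_CUBIC)
cv2.imwrite('pics/chk2.png',cv2.resize(np.hstack([a,b]),(800,364)))
plan((.444,-.077,.003))
E
```

```text
ring px [248.7 175.2] area 848.0 pos [ 0.4184 -0.0651  0.0045]
ring px [169.3 157.9] area 663.5 pos [0.4453 0.0507 0.007 ]
ring px [345.6  52. ] area 878.5 pos [ 0.5878 -0.1968  0.008 ]
t 21.57 tcp [ 0.4427 -0.0749  0.2706] tilt [-0.005 -0.    -1.   ] jaw yaw -90.1 q6 1.29 F [ 0.3  0.2 -0.2] open 0.0932
(0.444, -0.077, 0.003) -> [ 0.4459  0.0034 -0.0046]
```

View pics/chk2.png

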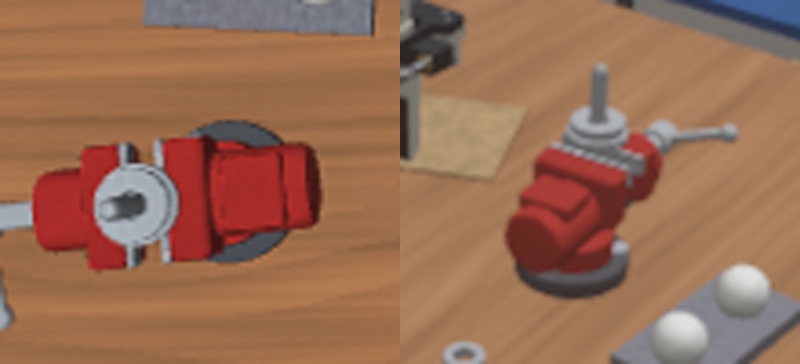

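Two rings are stacked on the shoulder, clear of tilt. Ring c reads 28 mm away from where it was, so it may have been knocked.

```bash
python3 - <<'E'
from h import *
im=cv2.imread('pics/w8.png')
m=(cv2.cvtColor(im,cv2.COLOR_BGR2HSV)[...,1]<90).astype(np.uint8)
for k in cv2.findContours(m,cv2.RETR_EXTERNAL,cv2.CHAIN_APPROX_NONE)[0]:
    if cv2.contourArea(k)>200: print(cv2.boundingRect(k),cv2.contourArea(k))
E
```

```text
(232, 159, 34, 34) 848.0
(154, 144, 31, 29) 663.5
(0, 126, 75, 58) 793.5
(327, 34, 37, 36) 878.5
(0, 0, 512, 384) 85768.5
(0, 0, 107, 72) 7063.0
```

View pics/w8.png

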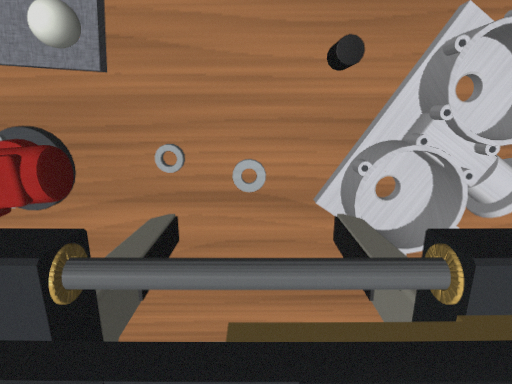

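The picture confirms it: ring c is now at (249,176), about (0.418, -0.065). I'll pick it up there.

Emit:
apply_moves:
  series:
    - {"jaw": -1,"linear": [0.05,-0.0165,0.038],"roll": 0}
    - {"jaw": -1,"linear": [0.14,-0.0165,0.038],"roll": 0}
    - {"jaw": -1,"linear": [0.24,-0.0165,0.038],"roll": 0}
    - {"jaw": -1,"linear": [0.34,-0.0165,0.038],"roll": 0}
    - {"jaw": -1,"linear": [0.41,-0.0165,0.038],"roll": 0}
    - {"jaw": -1,"linear": [0.446,-0.0165,0.038],"roll": 0}
    - {"jaw": -1,"linear": [0.446,-0.0165,0.038],"roll": 0}
    - {"jaw": -1,"linear": [0.446,-0.0165,0.038],"roll": 0}
    - {"jaw": 1,"linear": [0.446,-0.0165,0.038],"roll": 0}
    - {"jaw": 1,"linear": [0.446,-0.0165,0.038],"roll": 0}
    - {"jaw": 1,"linear": [0.446,-0.0165,0.038],"roll": 0}
    - {"jaw": 1,"linear": [0.446,-0.0165,0.038],"roll": 0}
    - {"jaw": 1,"linear": [0.446,-0.0165,0.038],"roll": 0}
    - {"jaw": 1,"linear": [0.446,-0.0165,0.038],"roll": 0}
    - {"jaw": 1,"linear": [0.446,-0.0165,0.038],"roll": 0}
    - {"jaw": 1,"linear": [0.446,-0.0165,0.038],"roll": 0}

```text
t: 23.58
tool_pos: [0.4185, -0.065, 0.0031]
orientation: [-2.215, 0.003, 2.226]
force: [0.3, -0.1, 1.9]
opening: 0.0489
```

Emit:
apply_moves:
  series:
    - {"jaw": 1,"linear": [-0.05,0,0],"roll": 0}
    - {"jaw": 1,"linear": [-0.15,0,0],"roll": 0}
    - {"jaw": 1,"linear": [-0.25,0,0],"roll": 0}
    - {"jaw": 1,"linear": [-0.35,0,0],"roll": 0}
    - {"jaw": 1,"linear": [-0.43,0,0],"roll": 0}
    - {"jaw": 1,"linear": [-0.43,0,0],"roll": 0}
    - {"jaw": 1,"linear": [-0.43,-0.08,0],"roll": 0}
    - {"jaw": 1,"linear": [-0.43,-0.17,0],"roll": 0}
    - {"jaw": 1,"linear": [-0.43,-0.26,-0.01],"roll": 0}
    - {"jaw": 1,"linear": [-0.43,-0.35,-0.015],"roll": 0}
    - {"jaw": 1,"linear": [-0.43,-0.44,-0.015],"roll": 0}
    - {"jaw": 1,"linear": [-0.43,-0.52,-0.015],"roll": 0}
    - {"jaw": 1,"linear": [-0.43,-0.611,-0.015],"roll": 0}
    - {"jaw": 1,"linear": [-0.43,-0.611,-0.015],"roll": 0}
    - {"jaw": 1,"linear": [-0.43,-0.611,-0.015],"roll": 0}
    - {"jaw": 1,"linear": [-0.43,-0.611,-0.015],"roll": 0}

```text
t: 25.58
tool_pos: [0.4297, 0.3004, 0.2604]
orientation: [-2.213, 0.005, 2.227]
force: [0.1, 0.4, -1.2]
opening: 0.0486
```

```bash
python3 - <<'E'
from h import *
plan((.4275,.3013,.2195),(.445,.05,.27))
E
```

```text
t 25.57 tcp [0.4297 0.3004 0.2604] tilt [-0.006 -0.001 -1.   ] jaw yaw -90.2 q6 2.09 F [ 0.1  0.4 -1.2] open 0.0486
(0.4275, 0.3013, 0.2195) -> [ 0.0682 -0.0015  0.0033]
(0.445, 0.05, 0.27) -> [-0.0158  0.4173 -0.0269]
```

Emit:
apply_moves:
  series:
    - {"jaw": 1,"linear": [0.0,-0.0015,0.0033],"roll": 0}
    - {"jaw": 1,"linear": [0.03,-0.0015,0.0033],"roll": 0}
    - {"jaw": 1,"linear": [0.06,-0.0015,0.0033],"roll": 0}
    - {"jaw": 1,"linear": [0.0685,-0.0015,0.0033],"roll": 0}
    - {"jaw": 1,"linear": [0.0685,-0.0015,0.0033],"roll": 0}
    - {"jaw": -1,"linear": [0.0685,-0.0015,0.0033],"roll": 0}
    - {"jaw": -1,"linear": [0.0685,-0.0015,0.0033],"roll": 0}
    - {"jaw": -1,"linear": [0.0685,-0.0015,0.0033],"roll": 0}
    - {"jaw": -1,"linear": [0.0685,-0.0015,0.0033],"roll": 0}
    - {"jaw": -1,"linear": [0.0,-0.0015,0.0033],"roll": 0}
    - {"jaw": -1,"linear": [-0.016,0.1,0],"roll": 0}
    - {"jaw": -1,"linear": [-0.016,0.2,-0.01],"roll": 0}
    - {"jaw": -1,"linear": [-0.016,0.3,-0.02],"roll": 0}
    - {"jaw": -1,"linear": [-0.016,0.4173,-0.0269],"roll": 0}
    - {"jaw": -1,"linear": [-0.016,0.4173,-0.0269],"roll": 0}
    - {"jaw": -1,"linear": [-0.016,0.4173,-0.0269],"roll": 0}
    - {"jaw": -1,"linear": [-0.016,0.4173,-0.0269],"roll": 0}

```text
t: 27.7
tool_pos: [0.445, 0.0513, 0.2702]
orientation: [-2.214, 0.003, 2.227]
force: [0.4, 0.2, 0.9]
opening: 0.0929
```

```bash
python3 - <<'E'
from h import *
c=wrist('w9.png')
P=ring(c,(.445,.0505),.014,0)
ring(c,(.6745,-.03),.016,0)
plan((P[0],P[1],.004))
snap('scene','scene3.png')
E
```

```text
ring px [256.  159.1] area 631.0 pos [0.4453 0.0501 0.007 ]
ring px [443.2  54.5] area 1137.5 pos [ 0.5874 -0.2029  0.008 ]
t 27.75 tcp [0.445  0.0514 0.2701] tilt [-0.006 -0.001 -1.   ] jaw yaw -90.1 q6 1.57 F [ 0.2 -0.2  0.6] open 0.0926
(np.float64(0.44529475340659785), np.float64(0.05007936695909299), 0.004) -> [ 0.4435  0.002  -0.0032]
```

Emit:
apply_moves:
  series:
    - {"jaw": -1,"linear": [0.05,0.002,-0.0032],"roll": 0}
    - {"jaw": -1,"linear": [0.14,0.002,-0.0032],"roll": 0}
    - {"jaw": -1,"linear": [0.24,0.002,-0.0032],"roll": 0}
    - {"jaw": -1,"linear": [0.34,0.002,-0.0032],"roll": 0}
    - {"jaw": -1,"linear": [0.41,0.002,-0.0032],"roll": 0}
    - {"jaw": -1,"linear": [0.4435,0.002,-0.0032],"roll": 0}
    - {"jaw": -1,"linear": [0.4435,0.002,-0.0032],"roll": 0}
    - {"jaw": -1,"linear": [0.4435,0.002,-0.0032],"roll": 0}
    - {"jaw": 1,"linear": [0.4435,0.002,-0.0032],"roll": 0}
    - {"jaw": 1,"linear": [0.4435,0.002,-0.0032],"roll": 0}
    - {"jaw": 1,"linear": [0.4435,0.002,-0.0032],"roll": 0}
    - {"jaw": 1,"linear": [0.4435,0.002,-0.0032],"roll": 0}
    - {"jaw": 1,"linear": [0.4435,0.002,-0.0032],"roll": 0}
    - {"jaw": 1,"linear": [0.4435,0.002,-0.0032],"roll": 0}
    - {"jaw": 1,"linear": [0.4435,0.002,-0.0032],"roll": 0}
    - {"jaw": 1,"linear": [0.4435,0.002,-0.0032],"roll": 0}
    - {"jaw": 1,"linear": [0.4435,0.002,-0.0032],"roll": 0}

```text
t: 29.92
tool_pos: [0.4452, 0.05, 0.004]
orientation: [-2.214, 0.002, 2.228]
force: [-1.6, -0.3, 0.7]
opening: 0.0413
```

Emit:
apply_moves:
  series:
    - {"jaw": 1,"linear": [-0.05,0,0],"roll": 0}
    - {"jaw": 1,"linear": [-0.15,0,0],"roll": 0}
    - {"jaw": 1,"linear": [-0.25,0,0],"roll": 0}
    - {"jaw": 1,"linear": [-0.35,0,0],"roll": 0}
    - {"jaw": 1,"linear": [-0.43,0,0],"roll": 0}
    - {"jaw": 1,"linear": [-0.43,0,0],"roll": 0}
    - {"jaw": 1,"linear": [-0.43,-0.08,0.01],"roll": 0}
    - {"jaw": 1,"linear": [-0.43,-0.16,0.02],"roll": 0}
    - {"jaw": 1,"linear": [-0.43,-0.25,0.028],"roll": 0}
    - {"jaw": 1,"linear": [-0.43,-0.34,0.03],"roll": 0}
    - {"jaw": 1,"linear": [-0.43,-0.419,0.032],"roll": 0}
    - {"jaw": 1,"linear": [-0.43,-0.419,0.032],"roll": 0}
    - {"jaw": 1,"linear": [-0.43,-0.419,0.032],"roll": 0}
    - {"jaw": 1,"linear": [-0.43,-0.419,0.032],"roll": 0}

```text
t: 31.68
tool_pos: [0.428, 0.3005, 0.2613]
orientation: [-2.213, 0.004, 2.228]
force: [0.3, -0.1, -1.8]
opening: 0.0415
```

```bash
python3 - <<'E'
from h import *
plan((.4275,.3013,.2205),(.60,-.03,.27))
E
```

```text
t 31.68 tcp [0.428  0.3005 0.2613] tilt [-0.007 -0.001 -1.   ] jaw yaw -90.1 q6 2.09 F [ 0.3 -0.1 -1.8] open 0.0415
(0.4275, 0.3013, 0.2205) -> [ 0.068  -0.0014  0.0003]
(0.6, -0.03, 0.27) -> [-0.0157  0.5502 -0.2881]
```

Emit:
apply_moves:
  series:
    - {"jaw": 1,"linear": [0.03,-0.0014,0.0003],"roll": 0}
    - {"jaw": 1,"linear": [0.06,-0.0014,0.0003],"roll": 0}
    - {"jaw": 1,"linear": [0.068,-0.0014,0.0003],"roll": 0}
    - {"jaw": 1,"linear": [0.068,-0.0014,0.0003],"roll": 0}
    - {"jaw": -1,"linear": [0.068,-0.0014,0.0003],"roll": 0}
    - {"jaw": -1,"linear": [0.068,-0.0014,0.0003],"roll": 0}
    - {"jaw": -1,"linear": [0.068,-0.0014,0.0003],"roll": 0}
    - {"jaw": -1,"linear": [0.068,-0.0014,0.0003],"roll": 0}
    - {"jaw": -1,"linear": [0.0,-0.0014,0.0003],"roll": 0}
    - {"jaw": -1,"linear": [-0.016,0.07,-0.05],"roll": 0}
    - {"jaw": -1,"linear": [-0.016,0.15,-0.11],"roll": 0}
    - {"jaw": -1,"linear": [-0.016,0.23,-0.17],"roll": 0}
    - {"jaw": -1,"linear": [-0.016,0.31,-0.23],"roll": 0}
    - {"jaw": -1,"linear": [-0.016,0.39,-0.29],"roll": 0}
    - {"jaw": -1,"linear": [-0.016,0.47,-0.35],"roll": 0}
    - {"jaw": -1,"linear": [-0.016,0.55,-0.4115],"roll": 0}
    - {"jaw": -1,"linear": [-0.016,0.55,-0.4115],"roll": 0}
    - {"jaw": -1,"linear": [-0.016,0.55,-0.4115],"roll": 0}
    - {"jaw": -1,"linear": [-0.016,0.55,-0.4115],"roll": 0}

```text
t: 34.05
tool_pos: [0.6738, -0.0289, 0.2704]
orientation: [-2.215, 0.003, 2.228]
force: [-0.3, -0.0, -0.5]
opening: 0.093
```

```bash
python3 - <<'E'
from h import *
c=wrist('w10.png')
P=ring(c,(.6743,-.03),.016,0)
plan((P[0],P[1],.005))
s=snap('scene','scene4.png');t=snap('top','top4.png')
ring(t,(.6743,-.03),.016,0)
# auto check of stack in scene: mean brightness column along the shaft axis
E
```

```text
ring px [256.  159.3] area 418.5 pos [ 0.6739 -0.0303  0.008 ]
t 34.1 tcp [ 0.6738 -0.0288  0.2706] tilt [-0.006 -0.001 -1.   ] jaw yaw -90.1 q6 1.45 F [ 0.8 -0.5 -0.1] open 0.0929
(np.float64(0.6738836072101202), np.float64(-0.03026018689769019), 0.005) -> [ 0.4426  0.002  -0.0026]
ring px [291.7 200.1] area 80.5 pos [ 0.5842 -0.1933  0.008 ]
```

Emit:
apply_moves:
  series:
    - {"jaw": -1,"linear": [0.05,0.002,-0.0026],"roll": 0}
    - {"jaw": -1,"linear": [0.14,0.002,-0.0026],"roll": 0}
    - {"jaw": -1,"linear": [0.24,0.002,-0.0026],"roll": 0}
    - {"jaw": -1,"linear": [0.34,0.002,-0.0026],"roll": 0}
    - {"jaw": -1,"linear": [0.41,0.002,-0.0026],"roll": 0}
    - {"jaw": -1,"linear": [0.4426,0.002,-0.0026],"roll": 0}
    - {"jaw": -1,"linear": [0.4426,0.002,-0.0026],"roll": 0}
    - {"jaw": -1,"linear": [0.4426,0.002,-0.0026],"roll": 0}
    - {"jaw": 1,"linear": [0.4426,0.002,-0.0026],"roll": 0}
    - {"jaw": 1,"linear": [0.4426,0.002,-0.0026],"roll": 0}
    - {"jaw": 1,"linear": [0.4426,0.002,-0.0026],"roll": 0}
    - {"jaw": 1,"linear": [0.4426,0.002,-0.0026],"roll": 0}
    - {"jaw": 1,"linear": [0.4426,0.002,-0.0026],"roll": 0}
    - {"jaw": 1,"linear": [0.4426,0.002,-0.0026],"roll": 0}
    - {"jaw": 1,"linear": [0.4426,0.002,-0.0026],"roll": 0}
    - {"jaw": 1,"linear": [0.4426,0.002,-0.0026],"roll": 0}
    - {"jaw": 1,"linear": [0.4426,0.002,-0.0026],"roll": 0}
    - {"jaw": 1,"linear": [0.4426,0.002,-0.0026],"roll": 0}

```text
t: 36.45
tool_pos: [0.6738, -0.0305, 0.0049]
orientation: [2.215, -0.003, -2.228]
force: [-0.7, -0.3, -0.9]
opening: 0.0333
```

Emit:
apply_moves:
  series:
    - {"jaw": 1,"linear": [-0.05,0,0],"roll": 0}
    - {"jaw": 1,"linear": [-0.15,0,0],"roll": 0}
    - {"jaw": 1,"linear": [-0.25,0,0],"roll": 0}
    - {"jaw": 1,"linear": [-0.35,0,0],"roll": 0}
    - {"jaw": 1,"linear": [-0.43,0,0],"roll": 0}
    - {"jaw": 1,"linear": [-0.43,0,0],"roll": 0}
    - {"jaw": 1,"linear": [-0.43,-0.08,0.06],"roll": 0}
    - {"jaw": 1,"linear": [-0.43,-0.16,0.12],"roll": 0}
    - {"jaw": 1,"linear": [-0.43,-0.24,0.18],"roll": 0}
    - {"jaw": 1,"linear": [-0.43,-0.32,0.24],"roll": 0}
    - {"jaw": 1,"linear": [-0.43,-0.4,0.3],"roll": 0}
    - {"jaw": 1,"linear": [-0.43,-0.48,0.36],"roll": 0}
    - {"jaw": 1,"linear": [-0.43,-0.553,0.413],"roll": 0}
    - {"jaw": 1,"linear": [-0.43,-0.553,0.413],"roll": 0}
    - {"jaw": 1,"linear": [-0.43,-0.553,0.413],"roll": 0}
    - {"jaw": 1,"linear": [-0.43,-0.553,0.413],"roll": 0}

```text
t: 38.45
tool_pos: [0.4285, 0.3008, 0.2633]
orientation: [-2.214, 0.005, 2.228]
force: [0.5, -0.3, -1.5]
opening: 0.0331
```

```bash
python3 - <<'E'
from h import *
plan((.4277,.3013,.2215),(.585,-.19,.25))
E
```

```text
t 38.45 tcp [0.4285 0.3008 0.2633] tilt [-0.006 -0.002 -1.   ] jaw yaw -90.2 q6 2.09 F [ 0.5 -0.3 -1.5] open 0.0331
(0.4277, 0.3013, 0.2215) -> [ 0.0696 -0.001   0.001 ]
(0.585, -0.19, 0.25) -> [ 0.0222  0.8172 -0.2631]
```

Emit:
apply_moves:
  series:
    - {"jaw": 1,"linear": [0.03,-0.001,0.001],"roll": 0}
    - {"jaw": 1,"linear": [0.06,-0.001,0.001],"roll": 0}
    - {"jaw": 1,"linear": [0.07,-0.001,0.001],"roll": 0}
    - {"jaw": 1,"linear": [0.07,-0.001,0.001],"roll": 0}
    - {"jaw": -1,"linear": [0.07,-0.001,0.001],"roll": 0}
    - {"jaw": -1,"linear": [0.07,-0.001,0.001],"roll": 0}
    - {"jaw": -1,"linear": [0.07,-0.001,0.001],"roll": 0}
    - {"jaw": -1,"linear": [0.07,-0.001,0.001],"roll": 0}
    - {"jaw": -1,"linear": [0.0,-0.001,0.001],"roll": 0}
    - {"jaw": -1,"linear": [-0.03,0.09,0],"roll": 0}
    - {"jaw": -1,"linear": [-0.03,0.19,0],"roll": 0}
    - {"jaw": -1,"linear": [-0.03,0.24,0],"roll": 0}
    - {"jaw": -1,"linear": [-0.03,0.24,0],"roll": 0}
    - {"jaw": -1,"linear": [-0.03,0.24,0],"roll": 0}

```text
t: 40.2
tool_pos: [0.4283, 0.1574, 0.2817]
orientation: [-2.214, 0.005, 2.228]
force: [0.5, 0.8, 0.1]
opening: 0.0931
```

```bash
python3 - <<'E'
from h import *
c=wrist('w11.png');s=snap('scene','s11.png')
print(proj(c,[[.429,.301,.222]]))
a=cv2.resize(c['pixels'][100:260,0:200],(500,400),interpolation=cv2.INTER_CUBIC)
b=cv2.resize(s['pixels'][100:180,230:290],(300,400),interpolation=cv2.INTER_CUBIC)
cv2.imwrite('pics/stack.png',np.hstack([a,b]))
plan((.585,-.19,.3))
E
```

```text
[[ 74.78449044 199.42253774]]
t 40.3 tcp [0.4282 0.1578 0.2815] tilt [-0.007 -0.002 -1.   ] jaw yaw -90.1 q6 1.81 F [-0.1  0.7  0.5] open 0.0929
(0.585, -0.19, 0.3) -> [-0.0315  0.5793 -0.2621]
```

View pics/stack.png

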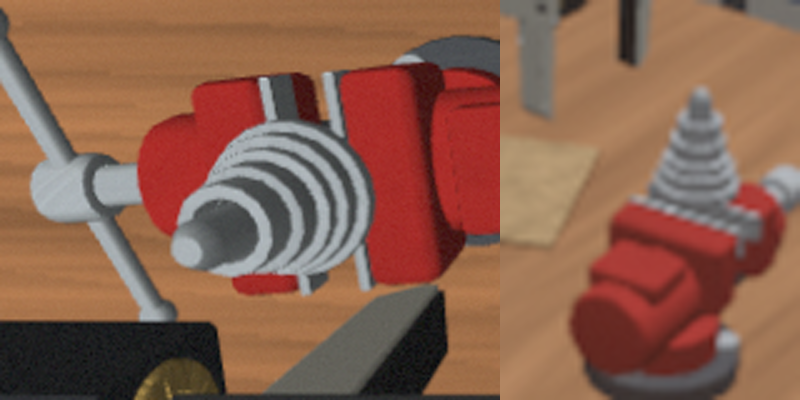

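All five rings are stacked in order, with the tip at (188,248) in the left crop. Now I'll fetch the cap.

Emit:
apply_moves:
  series:
    - {"jaw": -0.5,"linear": [-0.0315,0.1,-0.04],"roll": 0}
    - {"jaw": -0.5,"linear": [-0.0315,0.2,-0.09],"roll": 0}
    - {"jaw": -0.5,"linear": [-0.0315,0.3,-0.13],"roll": 0}
    - {"jaw": -0.5,"linear": [-0.0315,0.4,-0.18],"roll": 0}
    - {"jaw": -0.5,"linear": [-0.0315,0.5,-0.22],"roll": 0}
    - {"jaw": -0.5,"linear": [0.05,0.579,-0.262],"roll": 0}
    - {"jaw": -0.5,"linear": [0.11,0.579,-0.262],"roll": 0}
    - {"jaw": -0.5,"linear": [0.11,0.579,-0.262],"roll": 0}
    - {"jaw": -0.5,"linear": [0.11,0.579,-0.262],"roll": 0}

```text
t: 41.42
tool_pos: [0.585, -0.1887, 0.2165]
orientation: [2.214, -0.002, -2.227]
force: [-0.6, -0.4, 1.2]
opening: 0.0697
```

```bash
python3 - <<'E'
from h import *
c=wrist('w12.png')
m=(c['pixels'].max(2)<75).astype(np.uint8); u0=proj(c,[[.585,-.19,.05]])[0]
print(u0)
for k in cv2.findContours(m,cv2.RETR_EXTERNAL,cv2.CHAIN_APPROX_NONE)[0]:
    M=cv2.moments(k)
    if M['m00']>300: 
        q=np.array([M['m10'],M['m01']])/M['m00']; print(q.round(1),cv2.boundingRect(k),M['m00'],ray(c,[q],[.025])[0].round(4))
plan((.585,-.1895,.022))
E
```

```text
[256.00307586 172.64513199]
[240.3 316.6] (0, 217, 512, 167) 47003.5 [ 0.3733 -0.1679  0.025 ]
[256.3 170.8] (242, 154, 30, 34) 774.5 [ 0.5821 -0.1904  0.025 ]
[  5.5 146.9] (0, 103, 15, 80) 710.0 [0.6122 0.1141 0.025 ]
t 41.48 tcp [ 0.5856 -0.1888  0.2178] tilt [-0.004 -0.003 -1.   ] jaw yaw -90.0 q6 1.18 F [0.7 0.7 0.3] open 0.0697
(0.585, -0.1895, 0.022) -> [ 3.263e-01  2.000e-04 -3.000e-04]
```

Emit:
apply_moves:
  force: 15
  series:
    - {"jaw": -0.5,"linear": [0.1,0,0],"roll": 0}
    - {"jaw": -0.5,"linear": [0.2,0,0],"roll": 0}
    - {"jaw": -0.5,"linear": [0.29,0,0],"roll": 0}
    - {"jaw": -0.5,"linear": [0.326,0,0],"roll": 0}
    - {"jaw": -0.5,"linear": [0.326,0,0],"roll": 0}
    - {"jaw": 1,"linear": [0.326,0,0],"roll": 0}
    - {"jaw": 1,"linear": [0.326,0,0],"roll": 0}
    - {"jaw": 1,"linear": [0.326,0,0],"roll": 0}
    - {"jaw": 1,"linear": [0.326,0,0],"roll": 0}
    - {"jaw": 1,"linear": [0.326,0,0],"roll": 0}
    - {"jaw": 1,"linear": [0.326,0,0],"roll": 0}
    - {"jaw": 1,"linear": [0.2,0,0],"roll": 0}
    - {"jaw": 1,"linear": [0.1,0,0],"roll": 0}
    - {"jaw": 1,"linear": [0.0,0,0],"roll": 0}
    - {"jaw": 1,"linear": [-0.08,0,0],"roll": 0}
    - {"jaw": 1,"linear": [-0.12,0,0],"roll": 0}
    - {"jaw": 1,"linear": [-0.12,0,0],"roll": 0}
    - {"jaw": 1,"linear": [-0.12,0,0],"roll": 0}

```text
t: 43.72
tool_pos: [0.5852, -0.1883, 0.2874]
orientation: [2.213, -0.002, -2.228]
force: [-0.3, -0.3, 0.2]
opening: 0.0358
```

```bash
python3 - <<'E'
from h import *
plan((.4287,.3012,.29),(.4287,.3012,.221))
E
```

```text
t 43.73 tcp [ 0.5852 -0.1883  0.2874] tilt [-0.007 -0.002 -1.   ] jaw yaw -90.0 q6 1.18 F [-0.3 -0.3  0.2] open 0.0358
(0.4287, 0.3012, 0.29) -> [-0.0039 -0.8159  0.2607]
(0.4287, 0.3012, 0.221) -> [ 0.1111 -0.8161  0.2599]
```

Emit:
apply_moves:
  series:
    - {"jaw": 1,"linear": [-0.004,-0.1,0.03],"roll": 0}
    - {"jaw": 1,"linear": [-0.004,-0.2,0.06],"roll": 0}
    - {"jaw": 1,"linear": [-0.004,-0.3,0.1],"roll": 0}
    - {"jaw": 1,"linear": [-0.004,-0.4,0.13],"roll": 0}
    - {"jaw": 1,"linear": [-0.004,-0.5,0.16],"roll": 0}
    - {"jaw": 1,"linear": [-0.004,-0.6,0.19],"roll": 0}
    - {"jaw": 1,"linear": [-0.004,-0.7,0.22],"roll": 0}
    - {"jaw": 1,"linear": [-0.004,-0.78,0.25],"roll": 0}
    - {"jaw": 1,"linear": [-0.004,-0.816,0.26],"roll": 0}
    - {"jaw": 1,"linear": [-0.004,-0.816,0.26],"roll": 0}
    - {"jaw": 1,"linear": [-0.004,-0.816,0.26],"roll": 0}
    - {"jaw": 1,"linear": [-0.004,-0.816,0.26],"roll": 0}

```text
t: 45.22
tool_pos: [0.4295, 0.3001, 0.2895]
orientation: [2.213, -0.004, -2.229]
force: [-0.3, 0.3, -0.4]
opening: 0.036
```

```bash
python3 - <<'E'
from h import *
plan((.429,.3012,.227))
E
```

```text
t 45.23 tcp [0.4295 0.3001 0.2895] tilt [-0.007 -0.002 -1.   ] jaw yaw -90.1 q6 2.08 F [-0.3  0.3 -0.4] open 0.036
(0.429, 0.3012, 0.227) -> [ 1.041e-01 -2.100e-03  1.000e-04]
```

Emit:
apply_moves:
  series:
    - {"jaw": 1,"linear": [0.03,-0.002,0.0],"roll": 0}
    - {"jaw": 1,"linear": [0.06,-0.002,0.0],"roll": 0}
    - {"jaw": 1,"linear": [0.08,-0.002,0.0],"roll": 0}
    - {"jaw": 1,"linear": [0.095,-0.002,0.0],"roll": 0}
    - {"jaw": 1,"linear": [0.106,-0.002,0.0],"roll": 0}
    - {"jaw": 1,"linear": [0.106,-0.002,0.0],"roll": 0}
    - {"jaw": 1,"linear": [0.106,-0.002,0.0],"roll": 0}

```text
t: 46.1
tool_pos: [0.4291, 0.3012, 0.2262]
orientation: [2.213, -0.004, -2.229]
force: [-0.2, -0.1, -0.4]
opening: 0.036
```

Emit:
apply_moves:
  series:
    - {"jaw": -0.4,"linear": [0,0,0],"roll": 0}
    - {"jaw": -0.4,"linear": [0,0,0],"roll": 0}
    - {"jaw": -0.4,"linear": [0,0,0],"roll": 0}
    - {"jaw": -0.4,"linear": [0,0,0],"roll": 0}
    - {"jaw": -0.4,"linear": [-0.05,0,0],"roll": 0}
    - {"jaw": -0.4,"linear": [-0.13,0,0],"roll": 0}
    - {"jaw": -0.7,"linear": [-0.13,0.04,-0.06],"roll": 0}
    - {"jaw": -0.7,"linear": [-0.13,0.08,-0.14],"roll": 0}
    - {"jaw": -0.7,"linear": [-0.08,0.15,-0.23],"roll": 0}
    - {"jaw": -0.7,"linear": [-0.03,0.2135,-0.314],"roll": 0}
    - {"jaw": -0.7,"linear": [0.0,0.2135,-0.314],"roll": 0}
    - {"jaw": -0.7,"linear": [0.0,0.2135,-0.314],"roll": 0}
    - {"jaw": -0.7,"linear": [0.0,0.2135,-0.314],"roll": 0}

```text
t: 47.72
tool_pos: [0.6171, 0.1735, 0.2264]
orientation: [2.214, -0.003, -2.228]
force: [-0.0, -0.2, 0.4]
opening: 0.0792
```

```bash
cat >> h.py <<'E'
def ball(c,guess,z=.036):
    u=proj(c,[[*guess,z]])[0]
    hs=cv2.cvtColor(c['pixels'],cv2.COLOR_BGR2HSV); m=((hs[...,1]<40)&(hs[...,2]>130)).astype(np.uint8)
    for k in cv2.findContours(m,cv2.RETR_EXTERNAL,cv2.CHAIN_APPROX_NONE)[0]:
        M=cv2.moments(k)
        if M['m00']>300:
            q=np.array([M['m10'],M['m01']])/M['m00']
            if np.hypot(*(q-u))<40: print('ball px',q.round(1),'exp',u.round(1),cv2.boundingRect(k),ray(c,[q],[z])[0].round(4))
E
python3 - <<'E'
from h import *
c=wrist('w13.png'); ball(c,(.6177,.1731)); ball(c,(.6252,.2823))
s=snap('scene','s13.png')
cv2.imwrite('pics/cap.png',cv2.resize(s['pixels'][90:190,215:325],None,fx=5,fy=5,interpolation=cv2.INTER_CUBIC))
plan((.6177,.1731,.024))
E
```

```text
ball px [254.1 168. ] exp [255.2 168.1] (226, 127, 55, 74) [0.6179 0.1745 0.036 ]
ball px [160.9 160.7] exp [165.4 162.2] (134, 121, 50, 66) [0.6271 0.2877 0.036 ]
t 47.83 tcp [0.6174 0.174  0.2274] tilt [-0.004 -0.002 -1.   ] jaw yaw -90.0 q6 1.77 F [-0.4  0.3  0.4] open 0.0791
(0.6177, 0.1731, 0.024) -> [ 0.3391  0.001  -0.0019]
```

View pics/cap.png

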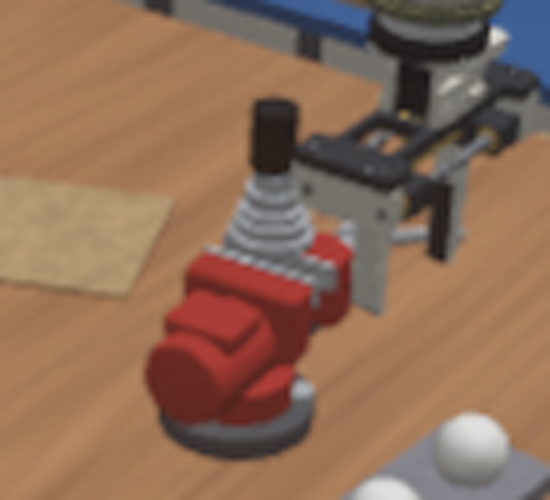

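The cap sits upright on the stack at (275,135) in the crop. Ball B is next.

Emit:
apply_moves:
  force: 15
  series:
    - {"jaw": -0.7,"linear": [0.1,0,-0.002],"roll": 0}
    - {"jaw": -0.7,"linear": [0.2,0,-0.002],"roll": 0}
    - {"jaw": -0.7,"linear": [0.28,0,-0.002],"roll": 0}
    - {"jaw": -0.7,"linear": [0.32,0,-0.002],"roll": 0}
    - {"jaw": -0.7,"linear": [0.336,0,-0.002],"roll": 0}
    - {"jaw": -0.7,"linear": [0.336,0,-0.002],"roll": 0}
    - {"jaw": 1,"linear": [0.336,0,-0.002],"roll": 0}
    - {"jaw": 1,"linear": [0.336,0,-0.002],"roll": 0}
    - {"jaw": 1,"linear": [0.336,0,-0.002],"roll": 0}
    - {"jaw": 1,"linear": [0.336,0,-0.002],"roll": 0}
    - {"jaw": 1,"linear": [0.336,0,-0.002],"roll": 0}
    - {"jaw": 1,"linear": [0.336,0,-0.002],"roll": 0}

```text
t: 49.32
tool_pos: [0.6186, 0.1731, 0.027]
orientation: [2.218, -0.003, -2.224]
force: [-1.6, -4.5, 5.6]
opening: 0.0553
```

Emit:
apply_moves:
  series:
    - {"jaw": 1,"linear": [-0.05,0,0],"roll": 0}
    - {"jaw": 1,"linear": [-0.13,0,0],"roll": 0}
    - {"jaw": 1,"linear": [-0.2,0,0],"roll": 0}
    - {"jaw": 1,"linear": [-0.27,0,0],"roll": 0}
    - {"jaw": 1,"linear": [-0.33,0,0],"roll": 0}
    - {"jaw": 1,"linear": [-0.33,0,0],"roll": 0}
    - {"jaw": 1,"linear": [-0.33,0,0],"roll": 0}

```text
t: 50.2
tool_pos: [0.6184, 0.1735, 0.223]
orientation: [2.215, -0.003, -2.226]
force: [0.1, 0.1, -3.3]
opening: 0.0549
```

```bash
python3 - <<'E'
from h import *
plan((.47,-.2,.22),(.4017,-.2671,.22))
E
```

```text
t 50.2 tcp [0.6184 0.1735 0.223 ] tilt [-0.005 -0.002 -1.   ] jaw yaw -90.0 q6 1.77 F [ 0.1  0.1 -3.3] open 0.0549
(0.47, -0.2, 0.22) -> [0.0077 0.6225 0.247 ]
(0.4017, -0.2671, 0.22) -> [0.0085 0.7344 0.3608]
```

Emit:
apply_moves:
  series:
    - {"jaw": 1,"linear": [0,0.06,0.04],"roll": 0}
    - {"jaw": 1,"linear": [0,0.13,0.1],"roll": 0}
    - {"jaw": 1,"linear": [0,0.2,0.16],"roll": 0}
    - {"jaw": 1,"linear": [0,0.27,0.22],"roll": 0}
    - {"jaw": 1,"linear": [0,0.34,0.28],"roll": 0}
    - {"jaw": 1,"linear": [0,0.42,0.32],"roll": 0}
    - {"jaw": 1,"linear": [0,0.506,0.36],"roll": 0}
    - {"jaw": 1,"linear": [0,0.506,0.36],"roll": 0}
    - {"jaw": 1,"linear": [0,0.506,0.36],"roll": 0}

```text
t: 51.32
tool_pos: [0.4017, -0.1295, 0.2231]
orientation: [-2.213, 0.002, 2.229]
force: [0.2, 0.1, -2.8]
opening: 0.0554
```

```bash
cat >> h.py <<'E'
def holes(c,zs=(.02,)):
    hs=cv2.cvtColor(c['pixels'],cv2.COLOR_BGR2HSV); m=(hs[...,1]>90).astype(np.uint8)
    for n,g in [('near',(.4017,-.2671)),('far',(.5398,-.3632))]:
        u=proj(c,[[*g,.02]])[0]
        for k in cv2.findContours(m,cv2.RETR_LIST,cv2.CHAIN_APPROX_NONE)[0]:
            M=cv2.moments(k)
            if 150<M['m00']<3000:
                q=np.array([M['m10'],M['m01']])/M['m00']
                if np.hypot(*(q-u))<15: print(n,'px',q.round(1),'exp',u.round(1),cv2.boundingRect(k),[ray(c,[q],[z])[0][:2].round(4) for z in zs])
E
python3 - <<'E'
from h import *
z=(.02,.01)
holes(pickle.load(open('w4.pkl','rb')),z)
c=wrist('w14.png');holes(c,z)
s=read_state();P=ray(c,[(0,0)],[0])
hs=cv2.cvtColor(c['pixels'],cv2.COLOR_BGR2HSV)
plan((.4017,-.2671,.22))
E
```

```text
near px [313.  299.4] exp [313.2 304.2] (302, 292, 23, 15) [array([ 0.4092, -0.2665]), array([ 0.4022, -0.2687])]
far px [393.3 202.1] exp [395.9 206.3] (382, 191, 23, 23) [array([ 0.5453, -0.3594]), array([ 0.5422, -0.3642])]
near px [361.8 164.7] exp [363.8 166.4] (351, 153, 23, 25) [array([ 0.4038, -0.2644]), array([ 0.402 , -0.2681])]
far px [451.9  48.9] exp [456.5  49. ] (442, 35, 21, 29) [array([ 0.5398, -0.3578]), array([ 0.5417, -0.364 ])]
t 51.38 tcp [ 0.402  -0.129   0.2234] tilt [-0.007 -0.001 -1.   ] jaw yaw -90.0 q6 1.14 F [-0.4 -0.6 -3.1] open 0.0553
(0.4017, -0.2671, 0.22) -> [0.0059 0.2301 0.0005]
```

Emit:
apply_moves:
  series:
    - {"jaw": 1,"linear": [0.0,0.07,0],"roll": 0}
    - {"jaw": 1,"linear": [0.0,0.15,0],"roll": 0}
    - {"jaw": 1,"linear": [0.0,0.22,0],"roll": 0}
    - {"jaw": 1,"linear": [0.0,0.2315,-0.0005],"roll": 0}
    - {"jaw": 1,"linear": [0.0,0.2315,-0.0005],"roll": 0}
    - {"jaw": 1,"linear": [0.06,0.2315,-0.001],"roll": 0}
    - {"jaw": 1,"linear": [0.12,0.2315,-0.0015],"roll": 0}
    - {"jaw": 1,"linear": [0.17,0.2315,-0.002],"roll": 0}
    - {"jaw": 1,"linear": [0.21,0.2315,-0.0025],"roll": 0}
    - {"jaw": 1,"linear": [0.21,0.2315,-0.0025],"roll": 0}
    - {"jaw": 1,"linear": [0.21,0.2315,-0.0025],"roll": 0}

```text
t: 52.75
tool_pos: [0.4035, -0.2674, 0.0986]
orientation: [2.214, 0.0, -2.227]
force: [0.3, -0.3, -2.2]
opening: 0.055
```

```bash
python3 - <<'E'
from h import *
plan((.4023,-.268,.035))
E
```

```text
t 52.75 tcp [ 0.4035 -0.2674  0.0986] tilt [-0.006 -0.001 -1.   ] jaw yaw -89.9 q6 0.88 F [ 0.3 -0.3 -2.2] open 0.055
(0.4023, -0.268, 0.035) -> [0.106  0.0008 0.0014]
```

Emit:
apply_moves:
  series:
    - {"jaw": 1,"linear": [0.02,0.0008,0.0014],"roll": 0}
    - {"jaw": 1,"linear": [0.04,0.0008,0.0014],"roll": 0}
    - {"jaw": 1,"linear": [0.06,0.0008,0.0014],"roll": 0}
    - {"jaw": 1,"linear": [0.075,0.0008,0.0014],"roll": 0}
    - {"jaw": 1,"linear": [0.09,0.0008,0.0014],"roll": 0}
    - {"jaw": 1,"linear": [0.1,0.0008,0.0014],"roll": 0}
    - {"jaw": 1,"linear": [0.103,0.0008,0.0014],"roll": 0}
    - {"jaw": 1,"linear": [0.103,0.0008,0.0014],"roll": 0}
    - {"jaw": 1,"linear": [0.103,0.0008,0.0014],"roll": 0}

```text
t: 53.88
tool_pos: [0.4026, -0.2682, 0.0373]
orientation: [2.214, -0.0, -2.226]
force: [-0.9, -0.6, -1.5]
opening: 0.0554
```

```bash
python3 - <<'E'
from h import *
plan((.4023,-.268,.034))
E
```

```text
t 53.88 tcp [ 0.4026 -0.2682  0.0373] tilt [-0.005 -0.002 -1.   ] jaw yaw -89.9 q6 0.88 F [-0.9 -0.6 -1.5] open 0.0554
(0.4023, -0.268, 0.034) -> [ 0.0054 -0.0004  0.0005]
```

Emit:
apply_moves:
  series:
    - {"jaw": 1,"linear": [0.0015,0,0],"roll": 0}
    - {"jaw": 1,"linear": [0.003,0,0],"roll": 0}
    - {"jaw": 1,"linear": [0.0045,0,0],"roll": 0}
    - {"jaw": 1,"linear": [0.006,0,0],"roll": 0}
    - {"jaw": 1,"linear": [0.006,0,0],"roll": 0}

```text
t: 54.5
tool_pos: [0.4025, -0.2682, 0.0335]
orientation: [2.214, -0.0, -2.226]
force: [0.3, 0.9, -1.9]
opening: 0.0551
```

Emit:
apply_moves:
  series:
    - {"jaw": -0.3,"linear": [0,0,0],"roll": 0}
    - {"jaw": -0.45,"linear": [0,0,0],"roll": 0}
    - {"jaw": -0.45,"linear": [0,0,0],"roll": 0}
    - {"jaw": -0.45,"linear": [0,0,0],"roll": 0}
    - {"jaw": -0.45,"linear": [-0.03,0,0],"roll": 0}
    - {"jaw": -0.45,"linear": [-0.1,0,0],"roll": 0}
    - {"jaw": -0.45,"linear": [-0.2,0,0],"roll": 0}
    - {"jaw": -0.45,"linear": [-0.3,0,0],"roll": 0}
    - {"jaw": -0.7,"linear": [-0.34,0,0],"roll": 0}
    - {"jaw": -0.7,"linear": [-0.34,0,0],"roll": 0}

```text
t: 55.75
tool_pos: [0.4049, -0.2688, 0.2414]
orientation: [2.217, -0.005, -2.219]
force: [0.1, 0.5, -0.4]
opening: 0.0786
```

```bash
cat >> h.py <<'E'
def ballcircle(c,guess,z=.041):
    """Hough circle for a ball near guess"""
    u,v=proj(c,[[*guess,z]])[0].round().astype(int); R=Rw=45
    g=cv2.cvtColor(c['pixels'],cv2.COLOR_BGR2GRAY)[max(v-R,0):v+R,max(u-R,0):u+R]
    g=cv2.resize(g,None,fx=4,fy=4,interpolation=cv2.INTER_CUBIC)
    K=c['intrinsics'][0][0]; cam=cv2.Rodrigues(np.array(c['rvec']))[0]@np.array([*guess,z])+np.array(c['tvec']).ravel()
    r=.028*K/cam[2]*4
    h=cv2.HoughCircles(cv2.GaussianBlur(g,(9,9),2),cv2.HOUGH_GRADIENT,1,40,param1=60,param2=15,minRadius=int(r*.9),maxRadius=int(r*1.12))
    print('exp',u,v,'r',round(r/4,1))
    if h is not None:
        for x,y,q in h[0][:3]:
            p=((x+.5)/4-.5+max(u-R,0),(y+.5)/4-.5+max(v-R,0)); print(' circ',np.round(p,1),q/4,ray(c,[p],[z])[0].round(4))
E
python3 - <<'E'
from h import *
c=wrist('w15.png');ballcircle(c,(.402,-.268))
plan((.6252,.284,.24))
E
```

```text
exp 254 170 r 22.3
 circ [253.8 171. ] 22.15 [ 0.4011 -0.2682  0.041 ]
t 55.8 tcp [ 0.404  -0.2681  0.2389] tilt [-0.004 -0.003 -1.   ] jaw yaw -89.9 q6 0.88 F [-0.9 -0.5 -0.7] open 0.079
(0.6252, 0.284, 0.24) -> [-0.0062 -0.9197 -0.3699]
```

Ball 1 is seated at (0.401, -0.268), 1 mm from the estimated axis. Ball A is next.

Emit:
apply_moves:
  series:
    - {"jaw": -0.7,"linear": [-0.006,-0.07,-0.05],"roll": 0}
    - {"jaw": -0.7,"linear": [-0.006,-0.15,-0.1],"roll": 0}
    - {"jaw": -0.7,"linear": [-0.006,-0.23,-0.15],"roll": 0}
    - {"jaw": -0.7,"linear": [-0.006,-0.31,-0.2],"roll": 0}
    - {"jaw": -0.7,"linear": [-0.006,-0.39,-0.25],"roll": 0}
    - {"jaw": -0.7,"linear": [-0.006,-0.47,-0.3],"roll": 0}
    - {"jaw": -0.7,"linear": [-0.006,-0.56,-0.34],"roll": 0}
    - {"jaw": -0.7,"linear": [-0.006,-0.65,-0.37],"roll": 0}
    - {"jaw": -0.7,"linear": [-0.006,-0.74,-0.37],"roll": 0}
    - {"jaw": -0.7,"linear": [-0.006,-0.83,-0.37],"roll": 0}
    - {"jaw": -0.7,"linear": [-0.006,-0.92,-0.37],"roll": 0}
    - {"jaw": -0.7,"linear": [-0.006,-0.92,-0.37],"roll": 0}
    - {"jaw": -0.7,"linear": [-0.006,-0.92,-0.37],"roll": 0}
    - {"jaw": -0.7,"linear": [-0.006,-0.92,-0.37],"roll": 0}

```text
t: 57.55
tool_pos: [0.6252, 0.2826, 0.2391]
orientation: [2.214, -0.005, -2.225]
force: [1.1, -0.2, 0.0]
opening: 0.0789
```

```bash
python3 - <<'E'
from h import *
c=wrist('w16.png');ballcircle(c,(.6252,.2835),.036);ball(c,(.6252,.2835))
plan((.6255,.2835,.027))
E
```

```text
exp 254 167 r 22.2
 circ [254.2 166. ] 21.025 [0.6265 0.2829 0.036 ]
ball px [252.9 166. ] exp [253.8 167. ] (223, 134, 53, 58) [0.6265 0.2847 0.036 ]
t 57.6 tcp [0.6254 0.2826 0.2395] tilt [-0.004 -0.004 -1.   ] jaw yaw -90.0 q6 1.92 F [ 0.3 -0.1  0.1] open 0.0794
(0.6255, 0.2835, 0.027) -> [ 0.3541 -0.0028 -0.0016]
```

Emit:
apply_moves:
  series:
    - {"jaw": -0.7,"linear": [0.1,-0.001,-0.002],"roll": 0}
    - {"jaw": -0.7,"linear": [0.2,-0.0022,-0.002],"roll": 0}
    - {"jaw": -0.7,"linear": [0.29,-0.0022,-0.002],"roll": 0}
    - {"jaw": -0.7,"linear": [0.335,-0.0022,-0.002],"roll": 0}
    - {"jaw": -0.7,"linear": [0.354,-0.0022,-0.002],"roll": 0}
    - {"jaw": -0.7,"linear": [0.354,-0.0022,-0.002],"roll": 0}
    - {"jaw": 1,"linear": [0.354,-0.0022,-0.002],"roll": 0}
    - {"jaw": 1,"linear": [0.354,-0.0022,-0.002],"roll": 0}
    - {"jaw": 1,"linear": [0.354,-0.0022,-0.002],"roll": 0}
    - {"jaw": 1,"linear": [0.354,-0.0022,-0.002],"roll": 0}
    - {"jaw": 1,"linear": [0.354,-0.0022,-0.002],"roll": 0}
    - {"jaw": 1,"linear": [0.354,-0.0022,-0.002],"roll": 0}

```text
t: 59.1
tool_pos: [0.6266, 0.2828, 0.0285]
orientation: [2.217, -0.005, -2.222]
force: [-1.6, -4.1, 6.0]
opening: 0.0554
```

Emit:
apply_moves:
  series:
    - {"jaw": 1,"linear": [-0.05,0,0],"roll": 0}
    - {"jaw": 1,"linear": [-0.13,0,0],"roll": 0}
    - {"jaw": 1,"linear": [-0.2,0,0],"roll": 0}
    - {"jaw": 1,"linear": [-0.27,0,0],"roll": 0}
    - {"jaw": 1,"linear": [-0.33,0,0],"roll": 0}
    - {"jaw": 1,"linear": [-0.33,0.06,0],"roll": 0}
    - {"jaw": 1,"linear": [-0.33,0.15,0],"roll": 0}
    - {"jaw": 1,"linear": [-0.33,0.24,0],"roll": 0}
    - {"jaw": 1,"linear": [-0.33,0.33,0.03],"roll": 0}
    - {"jaw": 1,"linear": [-0.33,0.42,0.06],"roll": 0}
    - {"jaw": 1,"linear": [-0.33,0.51,0.09],"roll": 0}
    - {"jaw": 1,"linear": [-0.33,0.6,0.12],"roll": 0}
    - {"jaw": 1,"linear": [-0.33,0.7,0.14],"roll": 0}
    - {"jaw": 1,"linear": [-0.33,0.8,0.14],"roll": 0}
    - {"jaw": 1,"linear": [-0.33,0.87,0.14],"roll": 0}
    - {"jaw": 1,"linear": [-0.33,0.87,0.14],"roll": 0}
    - {"jaw": 1,"linear": [-0.33,0.87,0.14],"roll": 0}
    - {"jaw": 1,"linear": [-0.33,0.87,0.14],"roll": 0}

```text
t: 61.35
tool_pos: [0.543, -0.237, 0.2287]
orientation: [2.216, -0.003, -2.222]
force: [-0.1, 0.5, -2.8]
opening: 0.0553
```

```bash
python3 - <<'E'
from h import *
c=wrist('w17.png');holes(c,(.02,.01))
plan((.5415,-.3645,.22),(.5415,-.3645,.1))
E
```

```text
far px [351.1 166. ] exp [352.5 169. ] (340, 154, 23, 25) [array([ 0.5438, -0.3611]), array([ 0.542 , -0.3644])]
t 61.4 tcp [ 0.5431 -0.237   0.2288] tilt [-0.002 -0.004 -1.   ] jaw yaw -89.9 q6 1.07 F [-0.5  0.4 -2.8] open 0.0551
(0.5415, -0.3645, 0.22) -> [0.0155 0.2124 0.0029]
(0.5415, -0.3645, 0.1) -> [0.2155 0.2116 0.0024]
```

Emit:
apply_moves:
  series:
    - {"jaw": 1,"linear": [0.0,0.07,0.002],"roll": 0}
    - {"jaw": 1,"linear": [0.0,0.14,0.002],"roll": 0}
    - {"jaw": 1,"linear": [0.0,0.2,0.0025],"roll": 0}
    - {"jaw": 1,"linear": [0.0,0.212,0.0025],"roll": 0}
    - {"jaw": 1,"linear": [0.0,0.212,0.0025],"roll": 0}
    - {"jaw": 1,"linear": [0.06,0.212,0.0025],"roll": 0}
    - {"jaw": 1,"linear": [0.12,0.212,0.0025],"roll": 0}
    - {"jaw": 1,"linear": [0.17,0.212,0.0025],"roll": 0}
    - {"jaw": 1,"linear": [0.215,0.212,0.0025],"roll": 0}
    - {"jaw": 1,"linear": [0.215,0.212,0.0025],"roll": 0}
    - {"jaw": 1,"linear": [0.215,0.212,0.0025],"roll": 0}

```text
t: 62.78
tool_pos: [0.5424, -0.3643, 0.1019]
orientation: [2.217, -0.003, -2.219]
force: [-0.5, 0.0, -1.4]
opening: 0.0552
```

```bash
python3 - <<'E'
from h import *
plan((.5417,-.3645,.039),(.5417,-.3645,.035))
E
```

```text
t 62.77 tcp [ 0.5424 -0.3643  0.1019] tilt [-0.001 -0.005 -1.   ] jaw yaw -89.9 q6 0.9 F [-0.5  0.  -1.4] open 0.0552
(0.5417, -0.3645, 0.039) -> [ 1.048e-01 -1.000e-04  1.000e-03]
(0.5417, -0.3645, 0.035) -> [ 1.115e-01 -1.000e-04  1.000e-03]
```

Emit:
apply_moves:
  series:
    - {"jaw": 1,"linear": [0.02,0,0.001],"roll": 0}
    - {"jaw": 1,"linear": [0.04,0,0.001],"roll": 0}
    - {"jaw": 1,"linear": [0.06,0,0.001],"roll": 0}
    - {"jaw": 1,"linear": [0.075,0,0.001],"roll": 0}
    - {"jaw": 1,"linear": [0.09,0,0.001],"roll": 0}
    - {"jaw": 1,"linear": [0.1,0,0.001],"roll": 0}
    - {"jaw": 1,"linear": [0.105,0,0.001],"roll": 0}
    - {"jaw": 1,"linear": [0.107,0,0.001],"roll": 0}
    - {"jaw": 1,"linear": [0.109,0,0.001],"roll": 0}
    - {"jaw": 1,"linear": [0.111,0,0.001],"roll": 0}
    - {"jaw": 1,"linear": [0.111,0,0.001],"roll": 0}
    - {"jaw": 1,"linear": [0.111,0,0.001],"roll": 0}

```text
t: 64.28
tool_pos: [0.5417, -0.3646, 0.0354]
orientation: [2.217, -0.003, -2.219]
force: [0.0, -0.3, -2.3]
opening: 0.0553
```

Emit:
apply_moves:
  series:
    - {"jaw": -0.3,"linear": [0,0,0],"roll": 0}
    - {"jaw": -0.45,"linear": [0,0,0],"roll": 0}
    - {"jaw": -0.45,"linear": [0,0,0],"roll": 0}
    - {"jaw": -0.45,"linear": [0,0,0],"roll": 0}
    - {"jaw": -0.45,"linear": [-0.03,0,0],"roll": 0}
    - {"jaw": -0.45,"linear": [-0.1,0,0],"roll": 0}
    - {"jaw": -0.45,"linear": [-0.2,0,0],"roll": 0}
    - {"jaw": -0.45,"linear": [-0.3,0,0],"roll": 0}
    - {"jaw": -0.45,"linear": [-0.38,-0.08,0.05],"roll": 0}
    - {"jaw": -0.45,"linear": [-0.38,-0.16,0.1],"roll": 0}
    - {"jaw": -0.45,"linear": [-0.38,-0.24,0.14],"roll": 0}
    - {"jaw": -0.45,"linear": [-0.38,-0.24,0.14],"roll": 0}
    - {"jaw": -0.45,"linear": [-0.38,-0.24,0.14],"roll": 0}

```text
t: 65.9
tool_pos: [0.4581, -0.22, 0.2643]
orientation: [2.218, -0.004, -2.215]
force: [0.1, -0.2, -0.4]
opening: 0.0673
```

```bash
python3 - <<'E'
from h import *
c=wrist('w18.png');ballcircle(c,(.402,-.268));ballcircle(c,(.5417,-.3645))
t=snap('top','top5.png');s=snap('scene','s5.png')
a=cv2.resize(s['pixels'][80:330,70:370],(600,500),interpolation=cv2.INTER_CUBIC)
b=cv2.resize(c['pixels'][0:250,260:512],None,fx=.8,fy=.8)
x=np.zeros((500,800,3),np.uint8);x[:,:600]=a
d=cv2.resize(t['pixels'][220:290,90:190],(200,140),interpolation=cv2.INTER_CUBIC)
x[:200,600:]=cv2.resize(c['pixels'][0:230,282:512],(200,200));x[210:350,600:]=d
x[360:500,600:]=cv2.resize(s['pixels'][95:175,220:334],(200,140),interpolation=cv2.INTER_CUBIC)
cv2.imwrite('pics/final.png',x); plan()
E
```

```text
exp 289 205 r 20.3
 circ [289.5 205.8] 20.525 [ 0.4016 -0.2689  0.041 ]
exp 368 100 r 22.1
 circ [367.2 101.5] 22.025 [ 0.5404 -0.3638  0.041 ]
t 66.05 tcp [ 0.4581 -0.2207  0.2633] tilt [-0.    -0.005 -1.   ] jaw yaw -89.9 q6 1.02 F [0.2 0.2 1.3] open 0.0675
```

View pics/final.png

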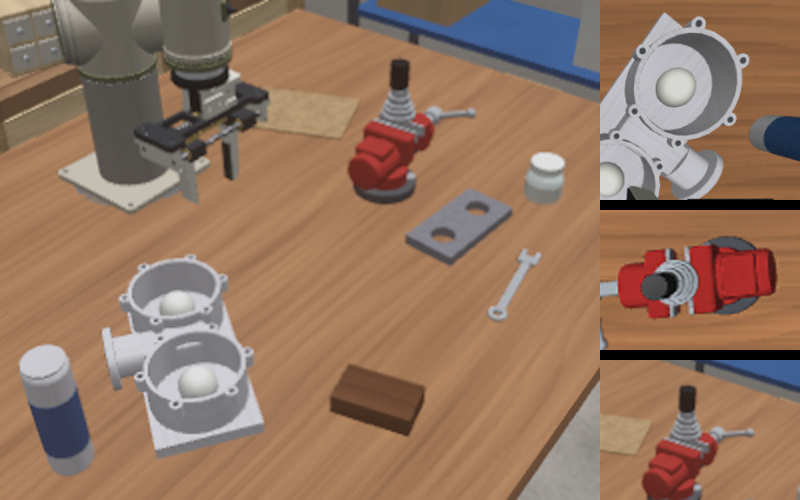

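Both balls are in their seats at (177,305) and (198,383). The cap stands upright on the ring stack at (399,75), the bystanders haven't moved, and the gripper is clear. Handing in the job.

```bash
python3 -c "
from plant import *
print(close_job())"
```

```text
the job is handed in; nothing more can be done
None
```

I finished the whole task and handed the job in at about 66 s of the 210 s allowed; the hand-in gives no verdict.

- **Thread protector:** I took it off and stood it on the bench. After the rings were on, I put it back over the shaft tip, where it stands upright on the stack.
- **Rings:** all five were present and are on the shaft in order from widest (a) at the bottom to narrowest (e) on top. Ring c was knocked about 28 mm aside during the run; I found it again in the wrist camera and picked it up there.
- **Valve balls:** I lowered both and released them about 2–4 mm above their seats. The last wrist picture puts them at (0.402, -0.269) and (0.540, -0.364), about 1–1.5 mm from the estimated seat centres.
- **Last checks:** the final picture shows the spanner, spray can, jar and wood block where they were, and the gripper clear of everything. No check failed.
- **One reading that disagreed:** the wrist image put ring a's bore about 3.6 mm off the tool centre, while the bench measurement said under 1 mm. I aimed between the two, and the ring dropped onto the shaft cleanly.

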